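Feel out the gates of a board rail with feeler blades and lock it

TASK

Try the feeler blades from the black rack in the three sprung gates of the board rail and leave each blade fully home in the middle of the gate where it slides down with a light drag: not in one that stops it, which must not be forced, nor in one where it drops in loosely. Once all blades are in, spin both brass lock nuts clockwise by hand to finger-tight (2.0 to 2.4 rad from the loose end), then tighten each past 2.6 rad with the orange wrench only, and lay the wrench back flat on the black rubber mat, leaving the other things on the bench where they are.

Things in the scene. Friction and masses are not known exactly. Their poses are not given: they have to be found in the camera images.
- rail: aluminium base plate of the board rail, fixed to the bench, 125 x 400 x 12 mm: origin at the centre of its underside; the gates stand along its y axis at y = -70, 0 and 70 mm, with their axes parallel to the rail's, a nut at y = 165 mm (nut_l) and y = -165 mm (nut_r). A yellow lock bar along its +x side (46 mm high) creeps inward as nut_r turns
- gate_a: one of three look-alike gates on the rail, 70 mm apart; origin under the middle of its 102 x 46 mm base, 12 mm above the bench. Two sprung steel cheeks, each 16 mm thick (x) and 40 mm wide (y), leave a vertical gap in the middle, thin along the gate's x, open at the top; its rounded mouth (8 mm radius), the top of the cheeks, is 56 mm above the origin
- gate_b: a gate like gate_a but for the gap's width, which is not told; the letters say nothing of it. One gate suits each of the 4, 9 and 14 mm blades: at rest its gap is 1.6 mm narrower than that blade, and each cheek gives way by at most 1.6 mm against a spring of 2 to 3 N
- gate_c: a gate like gate_a but for the gap's width. The right blade goes down with a light drag (about 3 to 12 N, most at the mouth); a thicker one is stopped within the first 15 mm; a thinner one drops in with some 1.7 mm or more of play on either side and no drag if held centred
- gate_a_p (a joint): how far the +x cheek of gate_a is pushed outward along the gate's x by what is in the gap, m: 0 at rest, 0.0016 at most, about 0.0008 with the right blade in (far smaller than the reading's noise: feel it instead)
- gate_b_p (a joint): how far the +x cheek of gate_b is pushed outward along the gate's x by what is in the gap, m: 0 at rest, 0.0016 at most, about 0.0008 with the right blade in (far smaller than the reading's noise: feel it instead)
- gate_c_p (a joint): how far the +x cheek of gate_c is pushed outward along the gate's x by what is in the gap, m: 0 at rest, 0.0016 at most, about 0.0008 with the right blade in (far smaller than the reading's noise: feel it instead)
- blade4: feeler blade, yellow handle, upright in the rack (or absent), 120 g; origin in the middle of its rounded lower tip, z up. Blade 4 mm thick (x), 26 wide (y), 44 long; above it, 44 to 89 mm up, the handle, 28 (x) by 32 mm (y), whose underside is a shoulder. Fully home, the shoulder sits on a gate's cheeks and the tip is 12 mm above the gate's origin
- blade9: feeler blade, blue handle, upright in the rack (or absent), 120 g; origin in the middle of its rounded lower tip, z up. Blade 9 mm thick (x), 26 wide (y), 44 long; above it, 44 to 89 mm up, the handle, 28 (x) by 32 mm (y), whose underside is a shoulder. Fully home, the shoulder sits on a gate's cheeks and the tip is 12 mm above the gate's origin
- blade14: feeler blade, red handle, upright in the rack (or absent), 120 g; origin in the middle of its rounded lower tip, z up. Blade 14 mm thick (x), 26 wide (y), 44 long; above it, 44 to 89 mm up, the handle, 28 (x) by 32 mm (y), whose underside is a shoulder. Fully home, the shoulder sits on a gate's cheeks and the tip is 12 mm above the gate's origin
- rack: black slotted board rack, fixed, 200 (x) x 54 (y) x 52 mm: origin at the centre of its underside. The blades hang in three slots 60 mm apart along its x, their shoulders on its top, their thin direction (blade x) along the rack's y
- nut_l (a joint): angle of the left captive brass hex nut, rad: 0 loose end, growing as it is turned clockwise seen from above, stop at 3.1. Finger-tight is 2.0 to 2.4, tight is above 2.6. Constant friction of about 0.25 N m; it stays where it is left and does not move up or down. Hex 30 mm across flats, 24 mm high; at 0 one pair of its flats faces the rail's +x and -x
- nut_r (a joint): angle of the right captive brass hex nut, the same as nut_l in all else
- nut_l_centre (a point): centre of the underside of that hex nut, 30 mm above the bench, on its upright axis; axes of the rail. The nut stands on a round collar of 52 mm diameter; its stud ends 10 mm above the nut
- nut_r_centre (a point): centre of the underside of that hex nut, 30 mm above the bench, on its upright axis; axes of the rail. The nut stands on a round collar of 52 mm diameter; its stud ends 10 mm above the nut
- wrench: open-ended wrench, 300 g, lying flat on the mat: origin under the middle of its orange handle (90 mm long, 18 mm wide, 24 mm high); x points along it to the jaw, z up. The steel head is 14 mm thick, 54 mm wide, and the two prongs, 33 mm apart, reach from 83 to 117 mm ahead of the origin; a point 102 mm ahead belongs on the nut's axis when it is on the nut, its underside on the collar; the tail ends 73 mm behind
- toolmat: black rubber mat, fixed, 260 (x) x 150 (y) x 3 mm: origin at the centre of its underside
- board1: bystander: teal round circuit board, 64 mm across, lying flat
- board2: bystander: teal round circuit board, 64 mm across, lying flat
- tape: bystander: roll of yellow tape, 90 mm across
- cleaner: bystander: bottle, 52 mm across, 130 mm high
- heatsink: bystander: finned aluminium heat sink, 50 x 50 x 26 mm
- plug: bystander: yellow grounding plug, 30 x 50 mm, 50 mm high
- screwcup: bystander: white cup, 60 mm across
There are look-alikes about, which are no part of the job. What is shaped like the wrench but purple is not meant.

How it is judged:
By the outcome, as a careful person would: the job done as asked, in the order asked, and still so for the second after the job is handed in, with the robot touching nothing.
Of blade4, blade9, blade14 only 2 to 3 are there at a start; the rules pass over those that are not, and their reading is None.
At some moment in a run one of wrench may be knocked a few centimetres aside while the robot is not near it.
It also fails if it takes over 210 s, if anything falls off the work surface, if the arm or the gripper's body presses on something with over 40 N, if the wrist force passes 120 N, or if a joint passes its speed limit or range.

ROBOT

A 6-joint arm with a two-finger parallel gripper is mounted at the origin on the work surface. World frame = base frame: x ahead of the robot, y to its left, z up, the work surface at z = 0. Lengths are in m, angles in rad, forces in N, time in s.
With the tool pointing down it reaches from about 0.375 to 0.9 m from the base axis. Payload 3.1 kg.
Tool frame: the origin (TCP) lies midway between the tips of the shut fingers; the grasp point (between the pads) lies 19 mm behind it; z points along the fingers, y is the line along which they close (so a half turn about z gives the same grasp; the last joint's range is limited). The gripper opens to 85 mm and grips with 20 to 120 N. Pads are 22 mm wide; open, the fingers measure 114 mm over their backs; the gripper's body (76 mm by 85 mm) begins 54 mm behind the grasp point. The pads swing forward as they close: fully open they stand 13 mm farther back than shut.
Start: joints at [1.062, 0.527, 1.433, -0, 1.181, -0.178], TCP at [0.203, 0.591, 0.231] pointing down, gripper open.
Joint ranges: [-3.08, 3.08], [-0.75, 2.2], [0.22, 2.44], [-1.43, 4.57], [0, 2.65], [-2.85, 2.85]. Speed limits (rad/s): [2.79, 2.79, 3.14, 3.14, 3.14, 3.14].

INTERFACE

Orientations are given as a unit quaternion [x, y, z, w].
In Python, from station import manip gives the robot as it stands. The module is installed in compiled form; this text tells all that it offers.
- The arm moves only by the tool apply_moves, never from a script. Its arguments are lists of equal length, an entry for each row: "claw": the gripper's target within -1 to 1 (fully open at 1, half-way at 0, shut at -1); "travel": the shift along the tool's x, y, z scaled (see below), a list of three; "turn": the turn, a rotation vector about the tool's x, y, z scaled (see below), a list of three. In form: {"claw": [claw, ...], "travel": [[dx, dy, dz], ...], "turn": [[rx, ry, rz], ...]}. A call has 1 to 5 rows; each row is the pose to reach, as a shift and turn from the pose commanded when the call began, along the tool's axes at that moment, turning the shorter way round; what a row does not reach only later rows make up. The controller multiplies each number of a shift by 800 mm and each number of a turn by 180 degrees. A row lasts 1/12 s, in which the tool goes at most 41.7 mm and 7.16 degrees, less where a joint would pass 70% of its speed; a pose out of reach is approached as far as the arm can. A call with a number of a shift or a turn outside -1 to 1 is refused whole. A call with a gripper value outside its range is refused whole. The fingers move at their own pace and stop on an object; "newtons" is the grip in N (left out, the last holds). Time passes only in rows, so rows that repeat a pose let the fingers close. It gives the time, the measured TCP pose, the force, the opening and the grip force at its end, in the units of the state.
- manip.sense(): the state, without advancing time (a new reading comes with each control period).
- manip.snapshot(name): name is "scene" or "top" or "wrist"; returns a dict with "pixels" (420x560x3 uint8, red, green, blue), "depth" (420x560 float32, m along the optical axis (not along the pixel's ray), 0 where there is no reading), "intrinsics" (3x3 intrinsics, pixels), "R" (3x3) and "t" (3): a world point X has camera coordinates R X + t. Camera axes: x right, y down, z forward; pixel columns grow to the right and rows downward; lengths in m; the calibration is good to about 2 mm. A picture is of the moment at which its call begins.
- manip.sign_off(): hands the job in; it is judged then, once.
The state is a dict: "t": time; "q": joint angles; "qd": joint speeds; "tau": joint torques, N m; "tcp_pos": TCP position; "tool_rot": TCP orientation; "force": force on the tool from outside, world axes, zero at the start; "ft_torque": the same for the moment, N m; "finger_gap": opening from 0.0 (shut) to 1.0 (fully open); "gripper_force": force on a finger pad.
Only numpy, scipy, OpenCV 4.12 (cv2) and the standard library are available. Lean on these libraries where they do the work, as an engineer would, in place of code of your own. Each camera call takes 0.05 s, during which the arm holds its last target. There are 200 camera calls.

## Working session

There is one attempt and no reset: what is moved stays moved. The work goes in short steps, Python scripts to look and compute and a tool call to move; the robot and the scene stay as the last step left them, time stands still between calls to the robot, and variables do not carry over. Pictures are saved under pics/ and viewed, at most 18 in all, crops included, and the job is handed in when it is done.

Besides the shell and the picture viewer there is one more tool, called after "Request:" as name(argument=value, ...), one argument or row to a line, values as JSON. apply_moves: Moves the arm, as the interface text tells. Shifts and turns lie within -1 to 1; 1 stands for 800 mm of shift or 180 degrees of turn. Its arguments: {"type":"object","properties":{"claw":{"type":"array","items":{"type":"number"}},"travel":{"type":"array","items":{"type":"array","items":{"type":"number"}}},"turn":{"type":"array","items":{"type":"array","items":{"type":"number"}}},"newtons":{"type":"number"}},"required":["claw","travel","turn"]}

```bash
mkdir -p pics; python3 - <<'E'
from station import manip
import cv2,numpy as np
s=manip.sense();print({k:np.round(v,3).tolist() for k,v in s.items()})
for n in("top","scene"):
    p=manip.snapshot(n);np.savez(n+'.npz',**p)
    cv2.imwrite(f'pics/{n}0.png',p['pixels'][:,:,::-1]);print(n,p['intrinsics'].tolist(),p['R'].round(4).tolist(),p['t'].round(4).tolist())
E
```

```text
{'t': 0.0, 'q': [1.062, 0.528, 1.434, 0.0, 1.181, -0.179], 'qd': [-0.0, 0.0, 0.0, -0.001, 0.001, -0.0], 'tau': [-0.001, -44.236, -17.802, -0.0, 0.009, -0.0], 'tcp_pos': [0.203, 0.591, 0.23], 'tool_rot': [0.165, 0.986, -0.001, -0.0], 'force': [0.229, -0.672, 0.208], 'ft_torque': [-0.005, -0.002, 0.04], 'gripper_force': 0.0, 'finger_gap': 1.001}
top [[388.64432538321626, 0.0, 282.6395910899685], [0.0, 388.64432538321626, 200.34363106521678], [0.0, 0.0, 1.0]] [[-0.0251, -0.9997, -0.0035], [-0.9852, 0.0253, -0.1693], [0.1694, -0.0008, -0.9856]] [0.003, 0.5039, 0.8999]
scene [[391.55508238931685, 0.0, 275.5960862488019], [0.0, 391.55508238931685, 210.0028466671006], [0.0, 0.0, 1.0]] [[-0.6357, 0.7719, -0.0001], [0.6414, 0.5282, -0.5564], [-0.4295, -0.3538, -0.8309]] [0.3043, -0.2661, 1.1561]
```

View pics/top0.png

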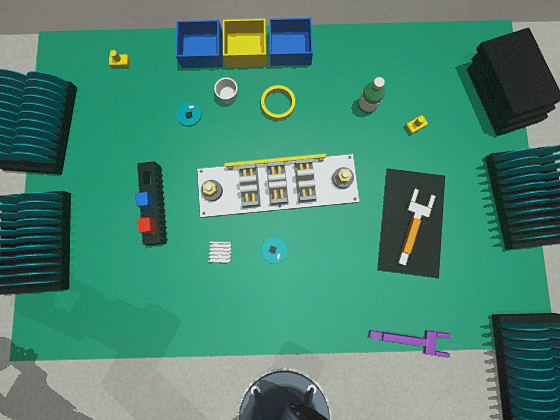

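View pics/scene0.png

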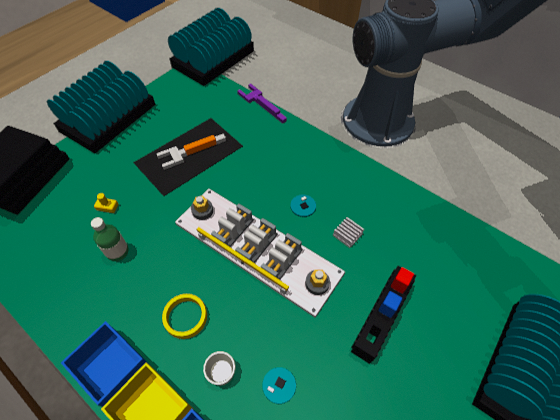

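The top view shows the rail at (278,185) with its yellow bar on the far side. The rack is at (150,203) with blue (142,199) and red (146,225) handles; blade4 is absent. The orange wrench is on the mat at (412,235), and the purple decoy at (410,342).

```bash
cat > h.py <<'E'
import numpy as np,cv2
from scipy.spatial.transform import Rotation as Ro
def load(n): return dict(np.load(n+'.npz'))
def ray(p,uv,z):
    uv=np.atleast_2d(uv).astype(float)
    d=np.c_[uv,np.ones(len(uv))]@np.linalg.inv(p['intrinsics']).T@p['R']
    c=-p['R'].T@p['t']
    return c+d*((z-c[2])/d[:,2:])
def proj(p,X):
    c=np.atleast_2d(X)@p['R'].T+p['t']; q=c@p['intrinsics'].T; return q[:,:2]/q[:,2:]
def hsv(p): return cv2.cvtColor(p['pixels'],cv2.COLOR_RGB2HSV)
def mask(p,lo,hi): return cv2.inRange(hsv(p),np.array(lo),np.array(hi))
def blobs(m,amin=40):
    cs,_=cv2.findContours(m,cv2.RETR_EXTERNAL,cv2.CHAIN_APPROX_NONE)
    return sorted([c[:,0] for c in cs if cv2.contourArea(c)>amin],key=lambda c:-cv2.contourArea(c))
def rect(p,c,z):
    X=ray(p,c,z)[:,:2]; r=cv2.minAreaRect((X*1000).astype(np.float32)); return np.round(r[0],1),np.round(r[1],1),round(r[2],1)
def go(s,pos,yaw=None,n=1):
    """scaled travel/turn to a tool-down pose; yaw = world angle of tool y (closing line), mod pi"""
    R=Ro.from_quat(s['tool_rot'])
    d=R.inv().apply(np.array(pos)-s['tcp_pos'])/.8
    t=np.zeros(3)
    if yaw is not None:
        y=np.array([np.cos(yaw),np.sin(yaw),0])
        if y@R.as_matrix()[:,1]<0:y=-y
        z=np.array([0,0,-1.]);G=np.c_[np.cross(y,z),y,z]
        t=(R.inv()*Ro.from_matrix(G)).as_rotvec()/np.pi
    print('travel',d.round(4).tolist(),'turn',t.round(4).tolist(),'rows>=',int(np.ceil(max(np.linalg.norm(d)*800/41.7,np.linalg.norm(t)*180/7.16))))
E
python3 - <<'E'
from h import *
p=load('top')
for nm,lo,hi,z in(('blue',(100,120,60),(125,255,255),.097),('red',(0,170,120),(6,255,255),.097),('orange',(8,150,120),(20,255,255),.025),('plate',(0,0,170),(180,50,255),.012),('black',(0,0,0),(180,90,50),.05),('ybar',(22,150,120),(32,255,255),.046)):
    for c in blobs(mask(p,lo,hi),80)[:6]: print(nm,c.mean(0).round(),rect(p,c,z))
E
```

```text
blue [199.  43.] (array([891.6, 186.8]), array([127.2, 111.2]), 1.2)
blue [290.  41.] (array([890.9, -39. ]), array([105.7, 126.3]), 88.9)
blue [144. 200.] (array([504.6, 306.3]), array([40.2, 38.9]), 2.2)
red [144. 224.] (array([448. , 305.4]), array([31.7, 27.2]), 2.2)
orange [412. 235.] (array([ 412.5, -321.9]), array([18.1, 88.7]), 67.4)
plate [406. 383.] (array([  71. , -252.7]), array([477.9, 149.9]), 88.6)
plate [269. 186.] (array([549.7,   3. ]), array([124.2, 398.8]), 4.1)
plate [224. 374.] (array([ 74.1, 152.4]), array([335.6, 138.2]), 90.0)
plate [ 88. 385.] (array([ 78.3, 462.9]), array([238.2, 130.2]), 88.6)
plate [15. 51.] (array([925.9, 693.5]), array([116.2, 102.6]), 0.3)
plate [543.  40.] (array([ 887., -704.]), array([125. , 191.3]), 88.4)
black [510.  83.] (array([ 799.1, -606.8]), array([243.8, 186.9]), 17.0)
black [516. 347.] (array([ 137.6, -521.8]), array([120.4, 265.8]), 54.7)
black [280. 404.] (array([ 48.3, -13.3]), array([164.7,  65.9]), 88.6)
black [ 29. 166.] (array([604.8, 613.3]), array([140.2,  27.5]), 84.6)
black [ 32. 288.] (array([311.8, 582.3]), array([ 18.4, 139.5]), 2.9)
black [ 29. 278.] (array([333.8, 588.7]), array([ 15.3, 130.5]), 3.3)
ybar [244.  37.] (array([939. ,  79.8]), array([102.8, 110.1]), 0.1)
ybar [278. 101.] (array([757.5,  -3.1]), array([83.6, 83.2]), 88.5)
ybar [417. 124.] (array([ 689.1, -349.9]), array([28.2, 47.5]), 28.7)
ybar [275. 160.] (array([605. ,   6.5]), array([  7.9, 247.1]), 4.0)
ybar [117.  59.] (array([890.3, 405. ]), array([49.8, 39.2]), 88.4)
```

```bash
python3 - <<'E'
from h import *
from station import manip
s=manip.sense();go(s,[.53,.005,.32],np.radians(94.1))
E
```

```text
travel [-0.6247, -0.5596, -0.1111] turn [-0.0006, -0.0002, -0.1281] rows>= 17
```

Request:
apply_moves(
  claw=[1,1,1,1,1],
  travel=[
    [-0.032,-0.028,-0.006],
    [-0.064,-0.056,-0.011],
    [-0.096,-0.084,-0.017],
    [-0.128,-0.112,-0.022],
    [-0.156,-0.14,-0.028],
  ],
  turn=[
    [0,0,0],
    [0,0,0],
    [0,0,0],
    [0,0,0],
    [0,0,0],
  ],
)

```text
t: 0.52
tcp_pos: [0.2851, 0.443, 0.2534]
tool_rot: [0.165, 0.986, -0.001, -0.0]
force: [0.4, -0.1, 0.6]
finger_gap: 1.001
gripper_force: 0.0
```

Request:
apply_moves(
  claw=[1,1,1,1,1],
  travel=[
    [-0.032,-0.028,-0.006],
    [-0.064,-0.056,-0.011],
    [-0.096,-0.084,-0.017],
    [-0.128,-0.112,-0.022],
    [-0.156,-0.14,-0.028],
  ],
  turn=[
    [0,0,0],
    [0,0,0],
    [0,0,0],
    [0,0,0],
    [0,0,0],
  ],
)

```text
t: 0.93
tcp_pos: [0.3669, 0.2965, 0.276]
tool_rot: [0.165, 0.986, -0.0, -0.0]
force: [0.4, 0.2, 0.2]
finger_gap: 0.999
gripper_force: 0.0
```

Request:
apply_moves(
  claw=[1,1,1,1,1],
  travel=[
    [-0.032,-0.028,-0.006],
    [-0.064,-0.056,-0.011],
    [-0.096,-0.084,-0.017],
    [-0.128,-0.112,-0.022],
    [-0.156,-0.14,-0.028],
  ],
  turn=[
    [0,0,0],
    [0,0,0],
    [0,0,0],
    [0,0,0],
    [0,0,0],
  ],
)

```text
t: 1.35
tcp_pos: [0.4486, 0.15, 0.2985]
tool_rot: [0.165, 0.986, -0.0, -0.0]
force: [0.1, -0.1, -0.3]
finger_gap: 1.005
gripper_force: 0.0
```

Request:
apply_moves(
  claw=[1,1,1,1,1],
  travel=[
    [-0.032,-0.028,-0.006],
    [-0.064,-0.056,-0.011],
    [-0.096,-0.084,-0.017],
    [-0.128,-0.112,-0.022],
    [-0.156,-0.14,-0.028],
  ],
  turn=[
    [0,0,-0.032],
    [0,0,-0.064],
    [0,0,-0.096],
    [0,0,-0.128],
    [0,0,-0.128],
  ],
)

```text
t: 1.77
tcp_pos: [0.5302, 0.0035, 0.3207]
tool_rot: [-0.037, 0.999, 0.0, -0.0]
force: [0.5, 1.1, 0.1]
finger_gap: 1.001
gripper_force: 0.0
```

```bash
python3 - <<'E'
from h import *
from station import manip
p=manip.snapshot('wrist');np.savez('w1.npz',**p);cv2.imwrite('pics/w1.png',p['pixels'][:,:,::-1])
print((-p['R'].T@p['t']).round(3),p['R'].round(3).tolist(),p['intrinsics'][0,0])
E
```

```text
[ 0.451 -0.002  0.464] [[-0.074, 0.997, 0.001], [0.948, 0.07, 0.31], [0.309, 0.024, -0.951]] 311.48323438391407
```

View pics/w1.png

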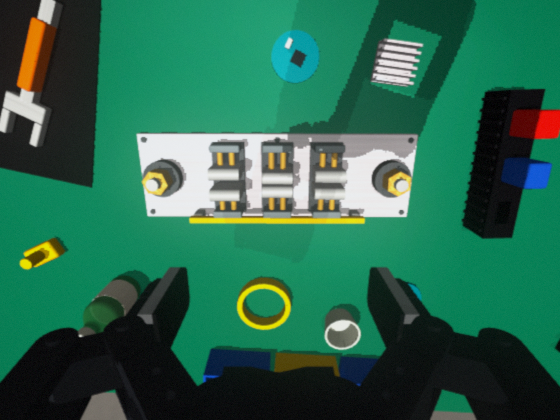

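```bash
python3 - <<'E'
from h import *
p=load('w1');im=p['pixels'][130:225,135:415,::-1];cv2.imwrite('pics/w1c.png',cv2.resize(im,None,fx=2.8,fy=2.8,interpolation=cv2.INTER_CUBIC))
c=[c for c in blobs(mask(p,(0,0,165),(180,50,255)),2000)]
for k in c[:3]:print(k.mean(0),rect(p,k,.012))
th=np.radians(4.1);M=np.array([[np.cos(th),-np.sin(th)],[np.sin(th),np.cos(th)]]);o=np.array([.5497,.003])
for y in(-.07,0,.07,.165,-.165):
    X=np.r_[o+M@[0,y],.068];print(y,X.round(4),proj(p,X).round(1))
g=cv2.cvtColor(p['pixels'],cv2.COLOR_RGB2GRAY)
for c in(229,277,325):print(c,g[140:222,c-3:c+4].mean(1).round().astype(int).tolist())
E
```

```text
[231.0904936 170.8345521] (array([554.8, -71.3]), array([123. , 246.6]), 4.2)
[368.48625793 180.90909091] (array([547.4, 133.2]), array([107.8, 142.4]), 4.2)
-0.07 [ 0.5547 -0.0668  0.068 ] [[221.9 186. ]]
0 [0.5497 0.003  0.068 ] [[275.5 186.1]]
0.07 [0.5447 0.0728 0.068 ] [[329.1 186.2]]
0.165 [0.5379 0.1676 0.068 ] [[401.8 186.4]]
-0.165 [ 0.5615 -0.1616  0.068 ] [[149.  185.9]]
229 [164, 140, 81, 69, 76, 114, 157, 173, 174, 172, 172, 164, 147, 145, 144, 144, 143, 143, 142, 141, 140, 138, 137, 138, 131, 103, 89, 86, 100, 139, 172, 195, 212, 226, 234, 235, 230, 220, 209, 182, 126, 83, 80, 84, 85, 84, 84, 85, 84, 96, 131, 165, 190, 209, 225, 233, 234, 231, 219, 207, 177, 124, 105, 99, 95, 92, 90, 90, 89, 83, 68, 87, 134, 156, 155, 153, 150, 161, 185, 197, 197, 198]
277 [85, 84, 70, 62, 66, 94, 138, 155, 158, 157, 155, 149, 126, 97, 92, 93, 93, 94, 93, 94, 93, 93, 93, 90, 82, 80, 83, 88, 86, 80, 80, 80, 95, 135, 171, 193, 213, 227, 234, 234, 229, 219, 204, 174, 111, 89, 110, 150, 180, 200, 217, 230, 234, 232, 225, 212, 188, 152, 101, 94, 92, 93, 93, 93, 81, 80, 77, 77, 75, 71, 64, 85, 130, 153, 154, 152, 149, 151, 169, 196, 198, 198]
325 [134, 121, 79, 56, 57, 65, 83, 91, 92, 93, 91, 87, 83, 96, 124, 126, 125, 126, 125, 130, 129, 126, 119, 117, 115, 115, 108, 89, 80, 79, 89, 121, 153, 176, 192, 205, 216, 221, 215, 206, 196, 179, 147, 90, 80, 79, 79, 83, 105, 140, 166, 184, 200, 213, 221, 217, 209, 200, 184, 154, 117, 110, 102, 89, 86, 83, 80, 79, 78, 73, 65, 82, 127, 151, 153, 151, 151, 156, 173, 194, 195, 195]
```

View pics/w1c.png

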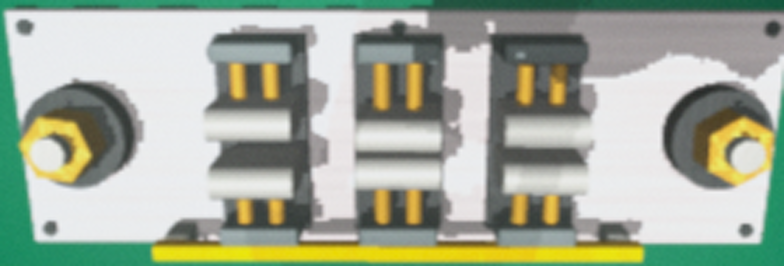

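The close view shows cheek gaps widest at the left gate (y=-70), narrowest in the middle, medium at the right gate (y=+70). So red 14 goes to y=-70 and blue 9 to y=+70. Red blade first.

```bash
python3 - <<'E'
from h import *
from station import manip
s=manip.sense();go(s,[.45,.305,.22],np.radians(92.2))
E
```

```text
travel [0.0795, 0.3907, 0.1245] turn [-0.0019, 0.0016, 0.0094] rows>= 9
```

Request:
apply_moves(
  claw=[1,1,1,1,1],
  travel=[
    [0.01,0.048,0],
    [0.02,0.096,0],
    [0.03,0.144,0],
    [0.035,0.19,0],
    [0.04,0.235,0.02],
  ],
  turn=[
    [0,0,0],
    [0,0,0],
    [0,0,0],
    [0,0,0],
    [0,0,0],
  ],
)

```text
t: 2.23
tcp_pos: [0.4852, 0.1924, 0.3072]
tool_rot: [-0.035, 0.999, 0.0, 0.003]
force: [1.0, -0.2, -0.1]
finger_gap: 1.003
gripper_force: 0.0
```

Request:
apply_moves(
  claw=[1,1,1,1,1],
  travel=[
    [0.01,0.04,0.025],
    [0.02,0.08,0.05],
    [0.03,0.12,0.075],
    [0.04,0.156,0.1045],
    [0.04,0.156,0.1045],
  ],
  turn=[
    [0,0,0.009],
    [0,0,0.009],
    [0,0,0.009],
    [0,0,0.009],
    [0,0,0.009],
  ],
)

```text
t: 2.65
tcp_pos: [0.438, 0.3157, 0.2167]
tool_rot: [-0.024, 1.0, -0.001, -0.005]
force: [-0.4, -0.0, 0.8]
finger_gap: 0.995
gripper_force: 0.0
```

```bash
python3 - <<'E'
from h import *
from station import manip
s=manip.sense();print(s['tcp_pos'])
p=manip.snapshot('wrist');np.savez('w2.npz',**p)
for nm,lo,hi in(('blue',(100,120,60),(125,255,255)),('red',(0,170,100),(6,255,255))):
    for c in blobs(mask(p,lo,hi),80)[:3]: print(nm,c.mean(0).round(),c.min(0),c.max(0),rect(p,c,.097))
for nm,X in(('red',[.448,.3054,.097]),('blue',[.508,.3077,.097])):print(nm,proj(p,X))
cv2.imwrite('pics/w2.png',p['pixels'][:,:,::-1])
E
```

```text
[0.43797427 0.31566639 0.21671915]
blue [273. 263.] [258 239] [289 286] (array([497.7, 314.9]), array([49.1, 28.8]), 5.3)
red [269. 211.] [252 193] [284 228] (array([446.1, 308.5]), array([32.6, 27.9]), 5.2)
red [[264.8880563  212.80679662]]
blue [[265.12058241 272.85715698]]
```

View pics/w2.png

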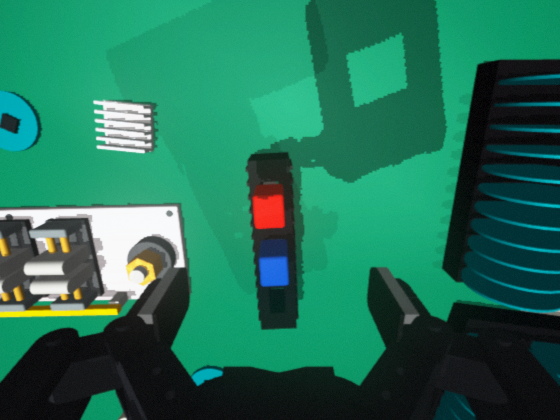

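Red handle is at px (269,211) and blue at (273,263); the slot beyond is empty. Descending on the red.

```bash
python3 - <<'E'
from h import *
from station import manip
s=manip.sense();print(s['tcp_pos'],s['tool_rot']);go(s,[.447,.307,.13],np.radians(95));go(s,[.447,.307,.061],np.radians(95))
E
```

```text
[0.43996764 0.31409386 0.21844217] [-0.02376494  0.99971134 -0.00120234 -0.00331931]
travel [-0.0091, -0.009, 0.1105] turn [-0.0007, -0.0021, -0.0126] rows>= 3
travel [-0.0097, -0.0088, 0.1968] turn [-0.0007, -0.0021, -0.0126] rows>= 4
```

Request:
apply_moves(
  claw=[1,1,1,1,1],
  travel=[
    [-0.009,-0.009,0.05],
    [-0.0095,-0.009,0.1],
    [-0.0097,-0.009,0.15],
    [-0.0097,-0.009,0.1968],
    [-0.0097,-0.009,0.1968],
  ],
  turn=[
    [0,0,-0.0126],
    [0,0,-0.0126],
    [0,0,-0.0126],
    [0,0,-0.0126],
    [0,0,-0.0126],
  ],
)

```text
t: 3.12
tcp_pos: [0.4474, 0.3027, 0.057]
tool_rot: [-0.041, 0.999, -0.003, -0.007]
force: [-0.1, -1.2, -0.7]
finger_gap: 1.001
gripper_force: 0.0
```

Request:
apply_moves(
  claw=[-1,-1,-1,-1,-1],
  travel=[
    [0,0,0],
    [0,0,0],
    [0,0,0],
    [0,0,0],
    [0,0,0],
  ],
  turn=[
    [0,0,0],
    [0,0,0],
    [0,0,0],
    [0,0,0],
    [0,0,0],
  ],
  newtons=40,
)

```text
t: 3.53
tcp_pos: [0.4532, 0.3066, 0.0667]
tool_rot: [-0.041, 0.999, 0.001, 0.003]
force: [0.0, -0.6, 5.5]
finger_gap: 0.324
gripper_force: 39.2
```

Request:
apply_moves(
  claw=[-1,-1,-1,-1,-1],
  travel=[
    [0,0,0],
    [0,0,0],
    [0,0,0],
    [0,0,0],
    [0,0,0],
  ],
  turn=[
    [0,0,0],
    [0,0,0],
    [0,0,0],
    [0,0,0],
    [0,0,0],
  ],
)

```text
t: 3.95
tcp_pos: [0.4532, 0.3066, 0.0667]
tool_rot: [-0.042, 0.999, 0.001, 0.003]
force: [-1.0, 0.9, 7.3]
finger_gap: 0.317
gripper_force: 39.4
```

Request:
apply_moves(
  claw=[-1,-1,-1,-1,-1],
  travel=[
    [0,0,-0.04],
    [0,0,-0.085],
    [0,0,-0.13],
    [0,0,-0.17],
    [0,0,-0.17],
  ],
  turn=[
    [0,0,0],
    [0,0,0],
    [0,0,0],
    [0,0,0],
    [0,0,0],
  ],
)

```text
t: 4.37
tcp_pos: [0.4555, 0.3078, 0.2078]
tool_rot: [-0.042, 0.999, 0.003, 0.008]
force: [0.2, 0.6, -0.3]
finger_gap: 0.318
gripper_force: 42.0
```

```bash
python3 - <<'E'
from h import *
from station import manip
s=manip.sense();print(s['tcp_pos'],s['tool_rot'],s['q'].round(2) if hasattr(s['q'],'round') else s['q'],s['force'])
p=manip.snapshot('wrist');np.savez('w3.npz',**p)
for c in blobs(mask(p,(0,150,60),(8,255,255)),80)[:3]:print(c.mean(0).round(),c.min(0),c.max(0),rect(p,c,s['tcp_pos'][2]+.0303))
th=np.radians(4.1);M=np.array([[np.cos(th),-np.sin(th)],[np.sin(th),np.cos(th)]]);o=np.array([.5497,.003])
t=o+M@[0,-.07];print(t);go(s,[*t,.21],np.radians(4.1));go(s,[*t,.21],np.radians(95))
print(proj(p,s['tcp_pos']+np.array([0,0,.03])))
E
```

```text
[0.45551955 0.30784522 0.20784253] [-0.04162061  0.99910095  0.00276024  0.00757667] [ 0.39  0.45  1.66 -0.    1.02 -1.26] [ 0.17997925  0.57907814 -0.30225794]
[278. 273.] [245 222] [311 321] (array([440.8, 307.4]), array([46. , 27.2]), 4.7)
[ 0.55470482 -0.06682085]
travel [-0.0846, -0.477, -0.0037] turn [-0.0026, 0.0051, -0.4963] rows>= 13
travel [-0.0846, -0.477, -0.0037] turn [0.0015, 0.0049, -0.0013] rows>= 10
[[276.24222178 304.41008241]]
```

Request:
apply_moves(
  claw=[-1,-1,-1,-1,-1],
  travel=[
    [-0.008,-0.048,0],
    [-0.017,-0.097,0],
    [-0.025,-0.145,0],
    [-0.034,-0.194,0],
    [-0.042,-0.24,0],
  ],
  turn=[
    [0,0,0],
    [0,0,0],
    [0,0,0],
    [0,0,0],
    [0,0,0],
  ],
)

```text
t: 4.83
tcp_pos: [0.5, 0.1155, 0.1993]
tool_rot: [-0.042, 0.999, -0.0, -0.001]
force: [-0.4, 0.8, -0.8]
finger_gap: 0.319
gripper_force: 41.9
```

Request:
apply_moves(
  claw=[-1,-1,-1,-1,-1],
  travel=[
    [-0.008,-0.048,0],
    [-0.017,-0.097,0],
    [-0.025,-0.145,0],
    [-0.034,-0.194,0],
    [-0.042,-0.24,0],
  ],
  turn=[
    [0,0,0],
    [0,0,0],
    [0,0,0],
    [0,0,0],
    [0,0,0],
  ],
)

```text
t: 5.25
tcp_pos: [0.5495, -0.0732, 0.1991]
tool_rot: [-0.041, 0.999, 0.0, -0.001]
force: [0.5, 0.3, -1.4]
finger_gap: 0.322
gripper_force: 41.9
```

Request:
apply_moves(
  claw=[-1,-1,-1,-1,-1],
  travel=[
    [0,0,0],
    [0,0,0],
    [0,0,0],
    [0,0,0],
    [0,0,0],
  ],
  turn=[
    [0,0,0.039],
    [0,0,0.078],
    [0,0,0.117],
    [0,0,0.156],
    [0,0,0.195],
  ],
)

```text
t: 5.67
tcp_pos: [0.549, -0.0712, 0.1989]
tool_rot: [0.265, 0.964, 0.0, -0.001]
force: [0.2, 0.1, -0.8]
finger_gap: 0.318
gripper_force: 42.1
```

Request:
apply_moves(
  claw=[-1,-1,-1,-1,-1],
  travel=[
    [0,0,0],
    [0,0,0],
    [0,0,0],
    [0,0,0],
    [0,0,0],
  ],
  turn=[
    [0,0,0.039],
    [0,0,0.078],
    [0,0,0.117],
    [0,0,0.156],
    [0,0,0.195],
  ],
)

```text
t: 6.08
tcp_pos: [0.549, -0.0709, 0.1989]
tool_rot: [0.543, 0.84, -0.0, -0.001]
force: [0.1, 0.1, -1.4]
finger_gap: 0.322
gripper_force: 42.1
```

Request:
apply_moves(
  claw=[-1,-1,-1,-1,-1],
  travel=[
    [0,0,0],
    [0,0,0],
    [0,0,0],
    [0,0,0],
    [0,0,0],
  ],
  turn=[
    [0,0,0.039],
    [0,0,0.078],
    [0,0,0.112],
    [0,0,0.112],
    [0,0,0.112],
  ],
)

```text
t: 6.5
tcp_pos: [0.5493, -0.071, 0.1992]
tool_rot: [0.679, 0.735, -0.0, -0.001]
force: [-0.7, -0.9, -1.6]
finger_gap: 0.326
gripper_force: 42.1
```

```bash
python3 - <<'E'
from h import *
from station import manip
p=manip.snapshot('scene');np.savez('s3.npz',**p)
p=manip.snapshot('wrist');np.savez('w4.npz',**p)
s=manip.sense();print(s['t'],s['tcp_pos'],s['tool_rot'],s['q'].round(2))
np.savez('st.npz',tcp=s['tcp_pos'],rot=s['tool_rot'])
p2=load('s3');im=np.vstack([p['pixels'],p2['pixels'][100:340]])[:,:,::-1]
cv2.imwrite('pics/w4.png',cv2.resize(im,None,fx=.9,fy=.9))
E
```

```text
6.6 [ 0.54968485 -0.07112986  0.19946445] [ 6.78822796e-01  7.34301929e-01 -2.30047495e-04 -4.86437626e-04] [-0.33  0.47  1.64 -0.    1.02 -0.41]
```

View pics/w4.png

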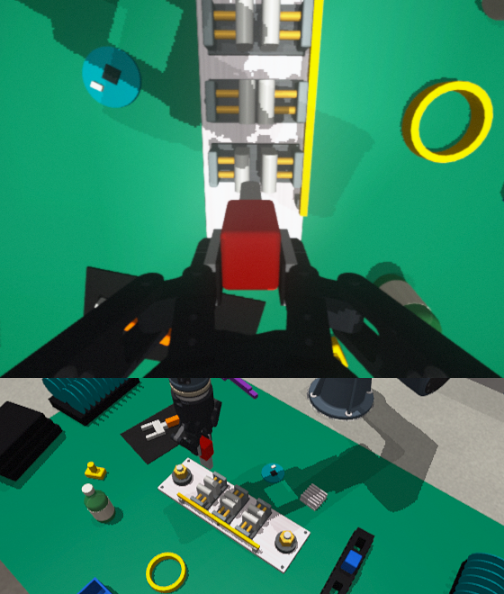

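The blade is held in line with the gates. The target gate's gap is at about px (283,183) and the red handle at (278,270). Next I measure gap centres against the tool line.

```bash
python3 - <<'E'
from h import *
p=load('w4');g=cv2.cvtColor(p['pixels'],cv2.COLOR_RGB2GRAY)
for r in(25,110,180):print(r,[(int(c),int(v)) for c,v in zip(range(240,325,2),g[r-3:r+4,240:325:2].mean(0))])
print((-p['R'].T@p['t']).round(4))
st=np.load('st.npz');print(proj(p,st['tcp']))
for c in blobs(mask(p,(0,150,60),(8,255,255)),80)[:1]:print(c.min(0),c.max(0))
m=mask(p,(0,150,60),(8,255,255))
for r in(225,240,260,280,300,315):
    x=np.flatnonzero(m[r]);print(r,x.min(),x.max())
E
python3 - <<'E'
import sys;sys.path.insert(0,'.')
import os;os.chdir('.')
from h import *
p=load('w4');im=p['pixels'][130:250,200:360,::-1];cv2.imwrite('pics/w4c.png',cv2.resize(im,None,fx=5,fy=5,interpolation=cv2.INTER_CUBIC))
E
```

```text
25 [(240, 65), (242, 71), (244, 71), (246, 74), (248, 72), (250, 72), (252, 74), (254, 73), (256, 75), (258, 76), (260, 78), (262, 109), (264, 139), (266, 153), (268, 162), (270, 179), (272, 179), (274, 161), (276, 151), (278, 140), (280, 116), (282, 79), (284, 81), (286, 77), (288, 77), (290, 85), (292, 143), (294, 191), (296, 229), (298, 239), (300, 247), (302, 247), (304, 241), (306, 235), (308, 219), (310, 164), (312, 122), (314, 123), (316, 122), (318, 121), (320, 124), (322, 124), (324, 123)]
110 [(240, 62), (242, 66), (244, 73), (246, 73), (248, 73), (250, 74), (252, 74), (254, 75), (256, 75), (258, 76), (260, 77), (262, 77), (264, 78), (266, 109), (268, 129), (270, 137), (272, 144), (274, 157), (276, 148), (278, 140), (280, 133), (282, 116), (284, 83), (286, 93), (288, 165), (290, 206), (292, 225), (294, 235), (296, 245), (298, 237), (300, 230), (302, 215), (304, 165), (306, 108), (308, 105), (310, 105), (312, 104), (314, 106), (316, 128), (318, 137), (320, 137), (322, 127), (324, 108)]
180 [(240, 147), (242, 138), (244, 165), (246, 165), (248, 165), (250, 165), (252, 166), (254, 166), (256, 167), (258, 165), (260, 134), (262, 125), (264, 137), (266, 143), (268, 149), (270, 146), (272, 141), (274, 133), (276, 139), (278, 121), (280, 125), (282, 125), (284, 106), (286, 78), (288, 78), (290, 88), (292, 158), (294, 203), (296, 224), (298, 235), (300, 245), (302, 236), (304, 228), (306, 205), (308, 176), (310, 178), (312, 178), (314, 178), (316, 177), (318, 177), (320, 178), (322, 177), (324, 171)]
[0.5441 0.0096 0.3423]
[[277.24483204 271.30722358]]
[245 238] [311 321]Traceback (most recent call last):
  File "<stdin>", line 9, in <module>
    return umr_minimum(a, axis, None, out, keepdims, initial, where)
ValueError: zero-size array to reduction operation minimum which has no identity
```

View pics/w4c.png

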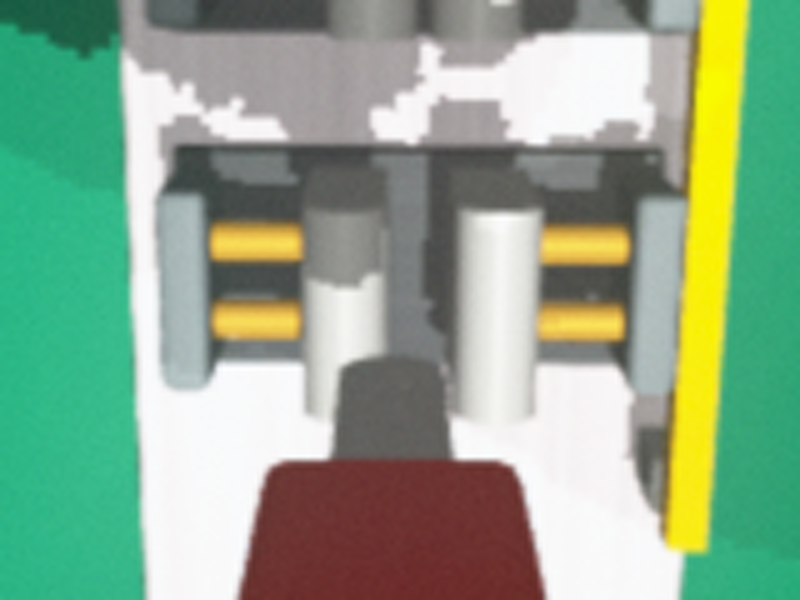

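```bash
cat >> h.py <<'E'
th=np.radians(4.1);M=np.array([[np.cos(th),-np.sin(th)],[np.sin(th),np.cos(th)]]);o=np.array([.5497,.003])
def inr(X,org=o): return M.T@(np.asarray(X)[:2]-org)*1000   # world->rail coords, mm
E
python3 - <<'E'
from h import *
p=load('w4');st=np.load('st.npz')
def px(x,y): return [200+x/5-.4,130+y/5-.4]
G=ray(p,px(420.5,313),.068)[0];print('gate',G,inr(G))
for a in((303,313),(385,313),(457,313),(537,313)):print(inr(ray(p,px(*a),.064)[0]))
print('gate ends',inr(ray(p,px(420.5,208),.066)[0]),inr(ray(p,px(420.5,418),.066)[0]))
print('tcp',st['tcp'],inr(st['tcp']))
tz=st['tcp'][2]-.0587
for z in(tz,tz+.006):print('tip far edge at +y side',inr(ray(p,px(393,365),z)[0]))
# handle underside corners at +y face: row 462, cols 270..520
for z in (tz+.044,):print('handle bottom +y edge',inr(ray(p,px(270,462),z)[0]),inr(ray(p,px(518,462),z)[0]))
print('top edge', [inr(ray(p,[a,321],tz+.089)[0]) for a in(245,311)])
c=load('top');
from station import manip
E
```

```text
gate [ 0.55437972 -0.06401667  0.068     ] [ -0.12378041 -67.17974809]
[-21.77364865 -68.43025939]
[ -6.61291172 -68.31207264]
[  6.6952181  -68.20832804]
[ 21.47793272 -68.09308819]
gate ends [ -0.33660607 -48.20862651] [  0.17303048 -88.09551009]
tcp [ 0.54968485 -0.07112986  0.19946445] [ -5.31520406 -73.9390661 ]
tip far edge at +y side [ -5.07880439 -54.82018402]
tip far edge at +y side [ -5.08021825 -52.98084466]
handle bottom +y edge [-18.29043944 -52.38962561] [  8.48154709 -52.1731603 ]
top edge [array([-19.02261696, -81.02680994]), array([  9.4194444 , -80.76525077])]
```

Request:
apply_moves(
  claw=[-1,-1,-1,-1,-1],
  travel=[
    [0,0.0062,0.03],
    [0,0.0062,0.06],
    [0,0.0062,0.08],
    [0,0.0062,0.08],
    [0,0.0062,0.08],
  ],
  turn=[
    [0,0,0.002],
    [0,0,0.002],
    [0,0,0.002],
    [0,0,0.002],
    [0,0,0.002],
  ],
)

```text
t: 7.02
tcp_pos: [0.5545, -0.0707, 0.1351]
tool_rot: [0.682, 0.732, -0.001, -0.001]
force: [0.8, 0.3, -1.2]
finger_gap: 0.321
gripper_force: 42.0
```

Request:
apply_moves(
  claw=[-1,-1,-1,-1,-1],
  travel=[
    [0,0,0.005],
    [0,0,0.01],
    [0,0,0.015],
    [0,0,0.02],
    [0,0,0.025],
  ],
  turn=[
    [0,0,0],
    [0,0,0],
    [0,0,0],
    [0,0,0],
    [0,0,0],
  ],
)

```text
t: 7.43
tcp_pos: [0.5549, -0.071, 0.116]
tool_rot: [0.682, 0.732, -0.0, -0.0]
force: [-1.9, 0.5, 0.5]
finger_gap: 0.323
gripper_force: 42.5
```

Request:
apply_moves(
  claw=[-1,-1,-1,-1,-1],
  travel=[
    [0,0,0.004],
    [0,0,0.008],
    [0,0,0.012],
    [0,0,0.016],
    [0,0,0.018],
  ],
  turn=[
    [0,0,0],
    [0,0,0],
    [0,0,0],
    [0,0,0],
    [0,0,0],
  ],
)

```text
t: 7.85
tcp_pos: [0.555, -0.0709, 0.101]
tool_rot: [0.682, 0.731, -0.0, -0.0]
force: [-0.4, 0.2, 1.3]
finger_gap: 0.325
gripper_force: 42.5
```

Request:
apply_moves(
  claw=[-1,-1,-1,-1,-1],
  travel=[
    [0,0,0.004],
    [0,0,0.008],
    [0,0,0.012],
    [0,0,0.016],
    [0,0,0.02],
  ],
  turn=[
    [0,0,0],
    [0,0,0],
    [0,0,0],
    [0,0,0],
    [0,0,0],
  ],
)

```text
t: 8.27
tcp_pos: [0.5551, -0.0709, 0.0852]
tool_rot: [0.682, 0.731, 0.0, 0.0]
force: [-1.6, 0.3, 2.2]
finger_gap: 0.323
gripper_force: 42.5
```

Request:
apply_moves(
  claw=[-1,-1,-1,-1],
  travel=[
    [0,0,0.001],
    [0,0,0.002],
    [0,0,0.003],
    [0,0,0.004],
  ],
  turn=[
    [0,0,0],
    [0,0,0],
    [0,0,0],
    [0,0,0],
  ],
)

```text
t: 8.6
tcp_pos: [0.5552, -0.0709, 0.0825]
tool_rot: [0.682, 0.731, 0.0, 0.0]
force: [-2.0, 0.7, 9.6]
finger_gap: 0.32
gripper_force: 43.4
```

Request:
apply_moves(
  claw=[-1,-1,-1],
  travel=[
    [0,0,0.001],
    [0,0,0.001],
    [0,0,0.001],
  ],
  turn=[
    [0,0,0],
    [0,0,0],
    [0,0,0],
  ],
)

```text
t: 8.85
tcp_pos: [0.5554, -0.0709, 0.0825]
tool_rot: [0.682, 0.731, 0.0, 0.0]
force: [-1.6, 0.8, 8.2]
finger_gap: 0.321
gripper_force: 43.3
```

Request:
apply_moves(
  claw=[0,0.2,0.2,0.2,0.2],
  travel=[
    [0,0,0],
    [0,0,0],
    [0,0,0],
    [0,0,0],
    [0,0,0],
  ],
  turn=[
    [0,0,0],
    [0,0,0],
    [0,0,0],
    [0,0,0],
    [0,0,0],
  ],
)

```text
t: 9.27
tcp_pos: [0.5552, -0.0709, 0.0813]
tool_rot: [0.682, 0.731, 0.0, -0.0]
force: [-0.4, -0.1, -0.4]
finger_gap: 0.601
gripper_force: 0.0
```

Request:
apply_moves(
  claw=[0.2,0.2,0.2,0.2,0.2],
  travel=[
    [0,0,-0.04],
    [0,0,-0.085],
    [0,0,-0.13],
    [0,0,-0.16],
    [0,0,-0.16],
  ],
  turn=[
    [0,0,0],
    [0,0,0],
    [0,0,0],
    [0,0,0],
    [0,0,0],
  ],
)

```text
t: 9.68
tcp_pos: [0.5587, -0.072, 0.215]
tool_rot: [0.682, 0.731, 0.002, 0.005]
force: [-0.2, 0.3, -0.3]
finger_gap: 0.599
gripper_force: 0.0
```

```bash
sed -i 's/o=np.array(\[.5497,.003\])/o=np.array([.5495,.0048])/' h.py; python3 - <<'E'
from h import *
from station import manip
p=manip.snapshot('wrist');np.savez('w5.npz',**p)
s=manip.sense();print(s['tcp_pos'],s['tool_rot'],s['q'].round(2))
c=blobs(mask(p,(0,150,60),(8,255,255)),80)[0];print(c.min(0),c.max(0),'rail mm',[inr(x) for x in ray(p,[c.min(0),c.max(0)],.113)])
go(s,[.507,.3075,.22],np.radians(95))
E
```

```text
[ 0.55710486 -0.07152134  0.21242285] [0.68187846 0.73145665 0.00149257 0.00327134] [-0.33  0.46  1.62  0.    1.05 -0.4 ]
[255 171] [288 215] rail mm [array([-13.0152312 , -45.62157633]), array([ 13.55187508, -82.89489614])]
travel [0.477, -0.0292, -0.011] turn [0.0024, -0.001, 0.4945] rows>= 13
```

Request:
apply_moves(
  claw=[0.4,0.6,0.8,1,1],
  travel=[
    [0.048,-0.003,0],
    [0.097,-0.006,0],
    [0.146,-0.009,0],
    [0.194,-0.012,0],
    [0.241,-0.015,0],
  ],
  turn=[
    [0,0,0],
    [0,0,0],
    [0,0,0],
    [0,0,0],
    [0,0,0],
  ],
)

```text
t: 10.15
tcp_pos: [0.528, 0.1221, 0.2077]
tool_rot: [0.682, 0.731, -0.001, -0.001]
force: [0.5, 0.1, 0.1]
finger_gap: 0.999
gripper_force: 0.0
```

Request:
apply_moves(
  claw=[1,1,1,1,1],
  travel=[
    [0.048,-0.003,0],
    [0.097,-0.006,0],
    [0.146,-0.009,0],
    [0.194,-0.012,0],
    [0.241,-0.015,0],
  ],
  turn=[
    [0,0,0],
    [0,0,0],
    [0,0,0],
    [0,0,0],
    [0,0,0],
  ],
)

```text
t: 10.57
tcp_pos: [0.5025, 0.3136, 0.2074]
tool_rot: [0.682, 0.732, -0.002, -0.001]
force: [0.6, -1.1, 0.6]
finger_gap: 0.999
gripper_force: 0.0
```

Request:
apply_moves(
  claw=[1,1,1,1,1],
  travel=[
    [0,0,0],
    [0,0,0],
    [0,0,0],
    [0,0,0],
    [0,0,0],
  ],
  turn=[
    [0,0,-0.039],
    [0,0,-0.078],
    [0,0,-0.117],
    [0,0,-0.156],
    [0,0,-0.195],
  ],
)

```text
t: 10.98
tcp_pos: [0.5029, 0.3118, 0.2072]
tool_rot: [0.427, 0.904, -0.001, -0.001]
force: [-0.4, -0.6, -0.0]
finger_gap: 0.998
gripper_force: 0.0
```

Request:
apply_moves(
  claw=[1,1,1,1,1],
  travel=[
    [0,0,0],
    [0,0,0],
    [0,0,0],
    [0,0,0],
    [0,0,0],
  ],
  turn=[
    [0,0,-0.039],
    [0,0,-0.078],
    [0,0,-0.117],
    [0,0,-0.156],
    [0,0,-0.195],
  ],
)

```text
t: 11.4
tcp_pos: [0.503, 0.3115, 0.2073]
tool_rot: [0.134, 0.991, -0.001, -0.002]
force: [0.0, -0.4, 0.2]
finger_gap: 1.0
gripper_force: 0.0
```

Request:
apply_moves(
  claw=[1,1,1,1,1],
  travel=[
    [0,0,0],
    [0,0,0],
    [0,0,0],
    [0,0,0],
    [0,0,0],
  ],
  turn=[
    [0,0,-0.039],
    [0,0,-0.078],
    [0,0,-0.113],
    [0,0,-0.113],
    [0,0,-0.113],
  ],
)

```text
t: 11.82
tcp_pos: [0.5033, 0.3117, 0.2079]
tool_rot: [-0.038, 0.999, -0.0, -0.001]
force: [0.3, 0.3, -0.9]
finger_gap: 0.999
gripper_force: 0.0
```

```bash
python3 - <<'E'
from h import *
from station import manip
p=manip.snapshot('wrist');np.savez('w6.npz',**p)
s=manip.sense();print(s['tcp_pos'],s['tool_rot'],s['q'].round(2))
c=blobs(mask(p,(100,120,60),(125,255,255)),80)[0];print(c.min(0),c.max(0),rect(p,c,.097))
go(s,[.5073,.3115,.065],np.radians(95))
E
```

```text
[0.50355325 0.3117686  0.20819577] [-3.83403667e-02  9.99263995e-01 -3.79325854e-04 -1.15785688e-03] [ 0.37  0.51  1.54  0.    1.09 -1.28]
[264 180] [298 226] (array([502.1, 315.2]), array([41.3, 28.8]), 6.2)
travel [-0.0051, -0.0006, 0.179] turn [-0.0002, -0.0007, -0.0034] rows>= 4
```

Request:
apply_moves(
  claw=[1,1,1,1,1],
  travel=[
    [-0.005,0.001,0.05],
    [-0.005,0.001,0.1],
    [-0.005,0.001,0.145],
    [-0.005,0.001,0.179],
    [-0.005,0.001,0.179],
  ],
  turn=[
    [0,0,-0.0034],
    [0,0,-0.0034],
    [0,0,-0.0034],
    [0,0,-0.0034],
    [0,0,-0.0034],
  ],
)

```text
t: 12.28
tcp_pos: [0.5036, 0.3113, 0.0602]
tool_rot: [-0.044, 0.999, -0.002, -0.006]
force: [-0.8, 0.4, -0.7]
finger_gap: 1.0
gripper_force: 0.0
```

Request:
apply_moves(
  claw=[-1,-1,-1,-1,-1],
  travel=[
    [0,0,0],
    [0,0,0],
    [0,0,0],
    [0,0,0],
    [0,0,0],
  ],
  turn=[
    [0,0,0],
    [0,0,0],
    [0,0,0],
    [0,0,0],
    [0,0,0],
  ],
  newtons=40,
)

```text
t: 12.7
tcp_pos: [0.5094, 0.3137, 0.0684]
tool_rot: [-0.045, 0.999, 0.001, 0.002]
force: [-1.5, -1.1, 3.5]
finger_gap: 0.322
gripper_force: 39.1
```

Request:
apply_moves(
  claw=[-1,-1,-1,-1,-1],
  travel=[
    [0,0,0],
    [0,0,0],
    [0,0,0],
    [0,0,0],
    [0,0,0],
  ],
  turn=[
    [0,0,0],
    [0,0,0],
    [0,0,0],
    [0,0,0],
    [0,0,0],
  ],
)

```text
t: 13.12
tcp_pos: [0.5094, 0.3138, 0.0684]
tool_rot: [-0.045, 0.999, 0.001, 0.002]
force: [-0.3, 0.4, 6.4]
finger_gap: 0.322
gripper_force: 40.0
```

Request:
apply_moves(
  claw=[-1,-1,-1,-1,-1],
  travel=[
    [0,0,-0.04],
    [0,0,-0.085],
    [0,0,-0.13],
    [0,0,-0.17],
    [0,0,-0.17],
  ],
  turn=[
    [0,0,0],
    [0,0,0],
    [0,0,0],
    [0,0,0],
    [0,0,0],
  ],
)

```text
t: 13.53
tcp_pos: [0.5122, 0.3149, 0.2099]
tool_rot: [-0.045, 0.999, 0.002, 0.007]
force: [0.1, 1.5, -1.1]
finger_gap: 0.315
gripper_force: 40.9
```

```bash
python3 - <<'E'
from h import *
from station import manip
p=manip.snapshot('top')
s=manip.sense();print(s['tcp_pos'],s['tool_rot'],s['q'].round(2))
t=o+M@[0,.07];print(t);go(s,[*t,.2],np.radians(95))
E
```

```text
[0.5105523  0.31418393 0.20680482] [-0.04508433  0.99897108  0.00154539  0.00466798] [ 0.37  0.52  1.53 -0.    1.08 -1.3 ]
[0.54449518 0.07462085]
travel [-0.0152, -0.3021, 0.0078] turn [0.0009, 0.003, 0.0009] rows>= 6
```

Request:
apply_moves(
  claw=[-1,-1,-1,-1,-1],
  travel=[
    [-0.003,-0.05,0],
    [-0.006,-0.1,0],
    [-0.008,-0.15,0],
    [-0.01,-0.2,0],
    [-0.012,-0.24,0],
  ],
  turn=[
    [0,0,0],
    [0,0,0],
    [0,0,0],
    [0,0,0],
    [0,0,0],
  ],
)

```text
t: 14.0
tcp_pos: [0.5336, 0.1203, 0.2008]
tool_rot: [-0.045, 0.999, -0.0, -0.002]
force: [1.1, -0.7, -0.8]
finger_gap: 0.321
gripper_force: 40.8
```

Request:
apply_moves(
  claw=[-1,-1,-1,-1,-1],
  travel=[
    [-0.001,-0.03,0],
    [-0.003,-0.062,0],
    [-0.003,-0.062,0],
    [-0.003,-0.062,0],
    [-0.003,-0.062,0],
  ],
  turn=[
    [0,0,0],
    [0,0,0],
    [0,0,0.039],
    [0,0,0.078],
    [0,0,0.117],
  ],
)

```text
t: 14.42
tcp_pos: [0.5405, 0.0728, 0.2007]
tool_rot: [0.142, 0.99, -0.0, -0.002]
force: [0.1, 0.2, -1.3]
finger_gap: 0.321
gripper_force: 40.8
```

Request:
apply_moves(
  claw=[-1,-1,-1,-1,-1],
  travel=[
    [0,0,0],
    [0,0,0],
    [0,0,0],
    [0,0,0],
    [0,0,0],
  ],
  turn=[
    [0,0,0.039],
    [0,0,0.078],
    [0,0,0.117],
    [0,0,0.156],
    [0,0,0.195],
  ],
)

```text
t: 14.83
tcp_pos: [0.5404, 0.0737, 0.2007]
tool_rot: [0.433, 0.901, -0.001, -0.002]
force: [0.0, -0.2, -0.4]
finger_gap: 0.316
gripper_force: 40.8
```

Request:
apply_moves(
  claw=[-1,-1,-1,-1,-1],
  travel=[
    [0,0,0],
    [0,0,0],
    [0,0,0],
    [0,0,0],
    [0,0,0],
  ],
  turn=[
    [0,0,0.039],
    [0,0,0.078],
    [0,0,0.117],
    [0,0,0.156],
    [0,0,0.194],
  ],
)

```text
t: 15.25
tcp_pos: [0.5404, 0.0737, 0.2007]
tool_rot: [0.684, 0.73, -0.001, -0.001]
force: [-0.1, -0.9, -2.1]
finger_gap: 0.32
gripper_force: 40.8
```

Request:
apply_moves(
  claw=[-1,-1],
  travel=[
    [0,0,0],
    [0,0,0],
  ],
  turn=[
    [0,0,0],
    [0,0,0],
  ],
)

```text
t: 15.42
tcp_pos: [0.5408, 0.0737, 0.2011]
tool_rot: [0.68, 0.733, -0.001, -0.001]
force: [-0.3, 0.8, -1.3]
finger_gap: 0.318
gripper_force: 40.8
```

```bash
python3 - <<'E'
from h import *
from station import manip
p=manip.snapshot('wrist');np.savez('w7.npz',**p)
s=manip.sense();print(s['tcp_pos'],s['tool_rot'],inr(s['tcp_pos']),s['q'].round(2));np.savez('st.npz',tcp=s['tcp_pos'])
print('gate px',proj(p,np.r_[o+M@[0,.07],.068]))
im=p['pixels'][130:250,200:360,::-1];cv2.imwrite('pics/w7c.png',cv2.resize(im,None,fx=5,fy=5,interpolation=cv2.INTER_CUBIC))
E
```

```text
[0.54099663 0.07364966 0.20134845] [ 6.80434225e-01  7.32808358e-01 -6.88216450e-04 -8.37924131e-04] [-3.55903799 69.2814322 ] [-0.07  0.46  1.66 -0.    1.02 -0.14]
gate px [[282.0821853  197.93953008]]
```

View pics/w7c.png

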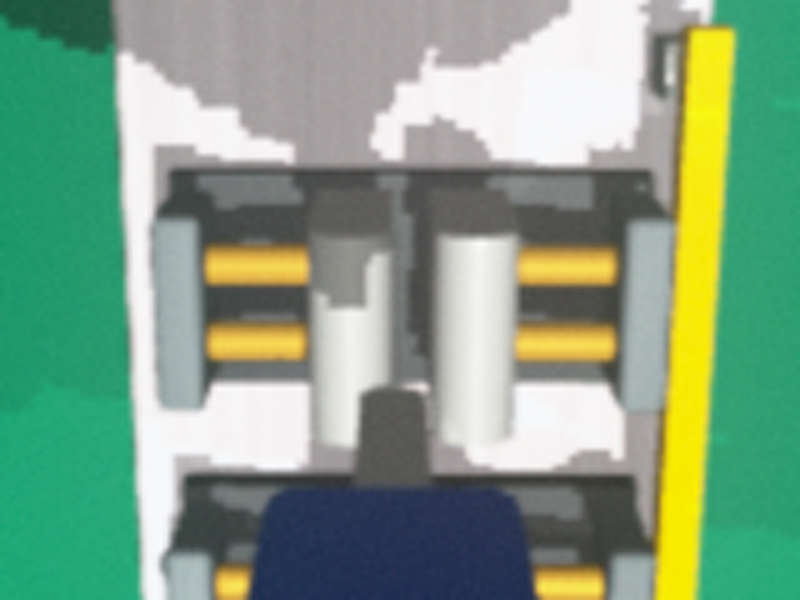

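```bash
python3 - <<'E'
from h import *
p=load('w7');st=np.load('st.npz')
def px(x,y): return [200+x/5-.4,130+y/5-.4]
print('gate',inr(ray(p,px(413,340),.066)[0]),[inr(ray(p,px(413,y),.066)[0]) for y in(235,443)])
tz=st['tcp'][2]-.0604
print('tip',inr(ray(p,px(393,392),tz)[0]),'handle +y edge',[inr(ray(p,px(x,489),tz+.044)[0]) for x in(270,520)])
E
```

```text
gate [ 0.12796279 69.74772459] [array([-2.71019396e-03,  8.96051303e+01]), array([ 0.26179843, 49.40971346])]
tip [-3.37000771 83.9952336 ] handle +y edge [array([-16.72434704,  87.08810397]), array([10.69494044, 87.19738565])]
```

Request:
apply_moves(
  claw=[-1,-1,-1,-1,-1],
  travel=[
    [-0.0019,0.0042,0.03],
    [-0.0019,0.0042,0.06],
    [-0.0019,0.0042,0.08],
    [-0.0019,0.0042,0.08],
    [-0.0019,0.0042,0.08],
  ],
  turn=[
    [0,0,0.001],
    [0,0,0.001],
    [0,0,0.001],
    [0,0,0.001],
    [0,0,0.001],
  ],
)

```text
t: 15.88
tcp_pos: [0.5445, 0.0723, 0.1374]
tool_rot: [0.682, 0.731, -0.001, -0.001]
force: [-0.1, 0.3, -0.6]
finger_gap: 0.317
gripper_force: 40.7
```

Request:
apply_moves(
  claw=[-1,-1,-1,-1,-1],
  travel=[
    [0,0,0.005],
    [0,0,0.01],
    [0,0,0.015],
    [0,0,0.02],
    [0,0,0.025],
  ],
  turn=[
    [0,0,0],
    [0,0,0],
    [0,0,0],
    [0,0,0],
    [0,0,0],
  ],
)

```text
t: 16.3
tcp_pos: [0.5447, 0.0724, 0.1184]
tool_rot: [0.682, 0.731, -0.0, -0.0]
force: [-1.6, 0.6, 3.2]
finger_gap: 0.32
gripper_force: 41.3
```

Request:
apply_moves(
  claw=[-1,-1,-1,-1,-1],
  travel=[
    [0,0,0.003],
    [0,0,0.006],
    [0,0,0.009],
    [0,0,0.012],
    [0,0,0.012],
  ],
  turn=[
    [0,0,0],
    [0,0,0],
    [0,0,0],
    [0,0,0],
    [0,0,0],
  ],
)

```text
t: 16.72
tcp_pos: [0.5449, 0.0724, 0.1081]
tool_rot: [0.683, 0.731, -0.0, -0.0]
force: [-1.4, -0.4, -2.3]
finger_gap: 0.319
gripper_force: 40.8
```

Request:
apply_moves(
  claw=[-1,-1,-1,-1,-1],
  travel=[
    [0,0,0.005],
    [0,0,0.01],
    [0,0,0.015],
    [0,0,0.02],
    [0,0,0.024],
  ],
  turn=[
    [0,0,0],
    [0,0,0],
    [0,0,0],
    [0,0,0],
    [0,0,0],
  ],
)

```text
t: 17.13
tcp_pos: [0.5452, 0.0723, 0.0889]
tool_rot: [0.683, 0.731, -0.0, -0.0]
force: [-1.3, 0.5, 2.5]
finger_gap: 0.319
gripper_force: 41.2
```

Request:
apply_moves(
  claw=[-1,-1,-1,-1,-1],
  travel=[
    [0,0,0.0015],
    [0,0,0.003],
    [0,0,0.0045],
    [0,0,0.006],
    [0,0,0.006],
  ],
  turn=[
    [0,0,0],
    [0,0,0],
    [0,0,0],
    [0,0,0],
    [0,0,0],
  ],
)

```text
t: 17.55
tcp_pos: [0.5452, 0.0723, 0.0845]
tool_rot: [0.683, 0.731, -0.0, -0.0]
force: [-1.9, 0.2, 0.8]
finger_gap: 0.32
gripper_force: 41.1
```

Request:
apply_moves(
  claw=[-1,-1,-1,-1,-1],
  travel=[
    [0,0,0.001],
    [0,0,0.002],
    [0,0,0.0025],
    [0,0,0.0025],
    [0,0,0.0025],
  ],
  turn=[
    [0,0,0],
    [0,0,0],
    [0,0,0],
    [0,0,0],
    [0,0,0],
  ],
)

```text
t: 17.97
tcp_pos: [0.5452, 0.0723, 0.0844]
tool_rot: [0.683, 0.731, 0.0, 0.0]
force: [-4.9, -1.0, 13.4]
finger_gap: 0.32
gripper_force: 42.7
```

Request:
apply_moves(
  claw=[0,0.2,0.2,0.2,0.2],
  travel=[
    [0,0,0],
    [0,0,0],
    [0,0,0],
    [0,0,0],
    [0,0,0],
  ],
  turn=[
    [0,0,0],
    [0,0,0],
    [0,0,0],
    [0,0,0],
    [0,0,0],
  ],
)

```text
t: 18.38
tcp_pos: [0.5456, 0.0723, 0.0824]
tool_rot: [0.683, 0.731, 0.0, 0.0]
force: [-0.0, 0.2, 0.1]
finger_gap: 0.598
gripper_force: 0.0
```

Request:
apply_moves(
  claw=[0.2,0.2,0.2,0.2,0.2],
  travel=[
    [0,0,-0.04],
    [0,0,-0.085],
    [0,0,-0.13],
    [0,0,-0.16],
    [0,0,-0.16],
  ],
  turn=[
    [0,0,0],
    [0,0,0],
    [0,0,0],
    [0,0,0],
    [0,0,0],
  ],
)

```text
t: 18.8
tcp_pos: [0.5491, 0.0723, 0.2161]
tool_rot: [0.683, 0.731, 0.004, 0.005]
force: [1.0, -0.3, -0.5]
finger_gap: 0.599
gripper_force: 0.0
```

```bash
python3 - <<'E'
from h import *
from station import manip
p=manip.snapshot('wrist');np.savez('w8.npz',**p);tp=manip.snapshot('top');np.savez('top2.npz',**tp)
s=manip.sense();print(s['tcp_pos'],s['tool_rot'],inr(s['tcp_pos']),s['q'].round(2))
for n,y in(('l',.165),('r',-.165)):
    X=np.r_[o+M@[0,y],.054];print(n,X,proj(p,X))
go(s,[*(o+M@[0,.165]),.12],np.radians(4.1))
for c in blobs(mask(tp,(8,150,120),(20,255,255)),80):print('orange',c.mean(0),rect(tp,c,.025))
im=p['pixels'][0:240,160:400,::-1];cv2.imwrite('pics/w8c.png',cv2.resize(im,None,fx=2.5,fy=2.5,interpolation=cv2.INTER_CUBIC))
E
```

```text
[0.5458017  0.07234954 0.21149887] [0.68258702 0.73080325 0.00079319 0.00096692] [ 1.14078355 67.64108712] [-0.07  0.45  1.64  0.    1.04 -0.14]
l [0.53770292 0.16937773 0.054     ] [[270.31118024  86.73713998]]
r [ 0.56129708 -0.15977773  0.054     ] [[273.29865537 371.07069815]]
travel [0.1217, -0.0021, 0.1143] turn [0.0008, 0.0001, -0.0011] rows>= 4
```

View pics/w8c.png

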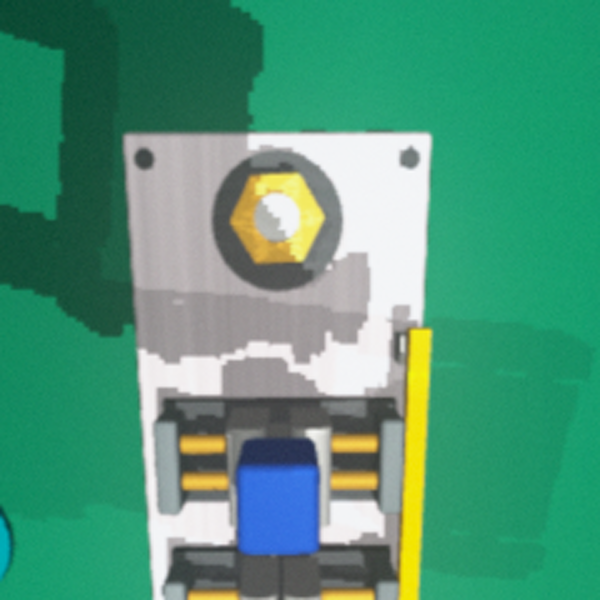

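Request:
apply_moves(
  claw=[1,1,1,1,1],
  travel=[
    [0.04,-0.001,0],
    [0.08,-0.002,0.02],
    [0.1217,-0.002,0.045],
    [0.1217,-0.002,0.09],
    [0.1217,-0.002,0.1],
  ],
  turn=[
    [0,0,0],
    [0,0,0],
    [0,0,0],
    [0,0,0],
    [0,0,0],
  ],
)

```text
t: 19.32
tcp_pos: [0.532, 0.1704, 0.1247]
tool_rot: [0.681, 0.732, -0.005, -0.004]
force: [-1.0, -0.3, 0.1]
finger_gap: 0.998
gripper_force: 0.0
```

Request:
apply_moves(
  claw=[1,1,1,1,1],
  travel=[
    [0,0,0],
    [0,0,0],
    [0,0,0],
    [0,0,0],
    [0,0,0],
  ],
  turn=[
    [0,0,-0.034],
    [0,0,-0.068],
    [0,0,-0.102],
    [0,0,-0.136],
    [0,0,-0.167],
  ],
)

```text
t: 19.73
tcp_pos: [0.5363, 0.1682, 0.1297]
tool_rot: [0.468, 0.884, -0.001, -0.001]
force: [-0.7, 0.2, 0.2]
finger_gap: 1.002
gripper_force: 0.0
```

Request:
apply_moves(
  claw=[1,1,1],
  travel=[
    [0,0,0],
    [0,0,0],
    [0,0,0],
  ],
  turn=[
    [0,0,0],
    [0,0,0],
    [0,0,0],
  ],
)

```text
t: 19.98
tcp_pos: [0.5368, 0.1688, 0.1303]
tool_rot: [0.471, 0.882, -0.0, -0.001]
force: [0.1, 1.2, -0.3]
finger_gap: 1.004
gripper_force: 0.0
```

```bash
python3 - <<'E'
from h import *
from station import manip
s=manip.sense();print(s['tcp_pos'],s['tool_rot'],inr(s['tcp_pos']),s['q'].round(2))
go(s,[*(o+M@[0,.165]),.033],np.radians(34.1))
p=load('w8');q=load('w1')
for nm,im,y in(('l',p,.165),('l_w1',q,.165),('r_w1',q,-.165)):
    uv=proj(im,np.r_[o+M@[0,y],.054])[0]
    m=mask(im,(15,100,60),(35,255,255));cs=blobs(m,60);c=min(cs,key=lambda c:np.linalg.norm(c.mean(0)-uv))
    h=cv2.convexHull(c.astype(np.int32));pl=cv2.approxPolyDP(h,2.2,True)[:,0]
    print(nm,uv.round(1),[inr(x).round(1).tolist() for x in ray(im,pl,.054)])
tp=load('top2')
for c in blobs(mask(tp,(5,120,100),(22,255,255)),40):print('orange',c.mean(0),rect(tp,c,.025))
E
```

```text
[0.53675498 0.16878408 0.13027351] [ 4.70995784e-01  8.82135216e-01 -4.10031314e-04 -5.14329435e-04] [ -0.98796259 164.47564132] [ 0.11  0.58  1.68 -0.    0.88 -0.48]
travel [-0.0001, 0.0015, 0.1216] turn [-0.0004, -0.0002, -0.0017] rows>= 3
l [270.3  86.7] [[7.1, 179.8], [17.1, 164.7], [8.8, 150.0], [-7.9, 149.2], [-16.7, 165.7], [-9.1, 179.1]]
l_w1 [399.2 183.8] [[-20.2, 154.3], [-9.4, 178.4], [7.2, 179.2], [15.7, 165.3], [3.1, 143.5], [-12.0, 143.2]]
r_w1 [154.4 183.3] [[-16.9, -152.9], [3.6, -147.1], [14.9, -157.9], [12.1, -175.2], [-4.6, -181.1], [-16.8, -168.9]]
orange [410.98780488 235.47560976] (array([ 413.8, -319.9]), array([23.9, 89.5]), 68.1)
```

Request:
apply_moves(
  claw=[1,1,1,1,1],
  travel=[
    [0,0.0015,0.03],
    [0,0.0015,0.06],
    [0,0.0015,0.09],
    [0,0.0015,0.116],
    [0,0.0015,0.1216],
  ],
  turn=[
    [0,0,-0.008],
    [0,0,-0.008],
    [0,0,-0.008],
    [0,0,-0.008],
    [0,0,-0.008],
  ],
)

```text
t: 20.4
tcp_pos: [0.5357, 0.1695, 0.0303]
tool_rot: [0.459, 0.888, -0.002, -0.003]
force: [0.7, -0.9, -0.0]
finger_gap: 1.001
gripper_force: 0.0
```

Request:
apply_moves(
  claw=[-1,-1,-1,-1,-1],
  travel=[
    [0,0,0],
    [0,0,0],
    [0,0,0],
    [0,0,0],
    [0,0,0],
  ],
  turn=[
    [0,0,0],
    [0,0,0],
    [0,0,0],
    [0,0,0],
    [0,0,0],
  ],
  newtons=70,
)

```text
t: 20.82
tcp_pos: [0.5368, 0.169, 0.0351]
tool_rot: [0.458, 0.889, -0.002, -0.001]
force: [-4.6, -3.4, 5.2]
finger_gap: 0.335
gripper_force: 68.8
```

Request:
apply_moves(
  claw=[-1,-1,-1,-1,-1],
  travel=[
    [0,0,0],
    [0,0,0],
    [0,0,0],
    [0,0,0],
    [0,0,0],
  ],
  turn=[
    [0,0,0],
    [0,0,0],
    [0,0,0],
    [0,0,0],
    [0,0,0],
  ],
)

```text
t: 21.23
tcp_pos: [0.5368, 0.169, 0.0351]
tool_rot: [0.458, 0.889, -0.001, -0.0]
force: [-3.1, -3.8, 7.8]
finger_gap: 0.337
gripper_force: 69.4
```

```bash
python3 - <<'E'
from h import *
from station import manip
s=manip.sense();print(s['tcp_pos'],s['tool_rot'],inr(s['tcp_pos']),np.array(s['force']).round(1),np.array(s['ft_torque']).round(2),s['gripper_force'])
E
```

```text
[0.5367743  0.16900899 0.03507907] [ 4.57764382e-01  8.89072400e-01 -1.34510199e-03 -4.78078410e-04] [ -0.95260496 164.69859417] [-3.1 -3.8  7.8] [-0.67  0.68  0.17] 69.3736812856514
```

Request:
apply_moves(
  claw=[-1,-1,-1,-1,-1],
  travel=[
    [0,0,0],
    [0,0,0],
    [0,0,0],
    [0,0,0],
    [0,0,0],
  ],
  turn=[
    [0,0,-0.03],
    [0,0,-0.06],
    [0,0,-0.09],
    [0,0,-0.12],
    [0,0,-0.13],
  ],
)

```text
t: 21.65
tcp_pos: [0.5364, 0.1686, 0.0351]
tool_rot: [0.267, 0.964, -0.001, -0.001]
force: [-3.8, -6.3, 8.7]
finger_gap: 0.337
gripper_force: 69.3
```

```bash
python3 - <<'E'
from station import manip
import numpy as np
s=manip.sense();print(s['tool_rot'],np.array(s['force']).round(1),np.array(s['ft_torque']).round(2),s['gripper_force'])
E
```

```text
[ 0.26721579  0.96363499 -0.00137677 -0.00119475] [-3.8 -6.3  8.7] [-1.06  0.67 -0.25] 69.34621570631862
```

Request:
apply_moves(
  claw=[-1,-1,-1,-1,-1],
  travel=[
    [0,0,0],
    [0,0,0],
    [0,0,0],
    [0,0,0],
    [0,0,0],
  ],
  turn=[
    [0,0,-0.012],
    [0,0,-0.024],
    [0,0,-0.036],
    [0,0,-0.048],
    [0,0,-0.05],
  ],
)

```text
t: 22.07
tcp_pos: [0.5355, 0.1688, 0.0351]
tool_rot: [0.196, 0.981, -0.001, -0.003]
force: [-5.9, -7.0, 9.2]
finger_gap: 0.334
gripper_force: 75.6
```

```bash
python3 - <<'E'
from station import manip
import numpy as np
s=manip.sense();print(s['tool_rot'],np.array(s['force']).round(1),np.array(s['ft_torque']).round(2),s['gripper_force'])
E
```

```text
[ 1.96004247e-01  9.80599486e-01 -5.51321756e-04 -2.58444121e-03] [-5.9 -7.   9.2] [-1.12  0.96 -1.86] 75.56925879791379
```

Request:
apply_moves(
  claw=[-1,-1,-1,-1,-1],
  travel=[
    [0,0,0],
    [0,0,0],
    [0,0,0],
    [0,0,0],
    [0,0,0],
  ],
  turn=[
    [0,0,0.039],
    [0,0,0.078],
    [0,0,0.117],
    [0,0,0.156],
    [0,0,0.195],
  ],
)

```text
t: 22.48
tcp_pos: [0.5364, 0.1697, 0.0351]
tool_rot: [0.481, 0.876, -0.001, -0.001]
force: [-4.2, -0.5, 7.9]
finger_gap: 0.335
gripper_force: 69.9
```

Request:
apply_moves(
  claw=[-1,-1,-1,-1,-1],
  travel=[
    [0,0,0],
    [0,0,0],
    [0,0,0],
    [0,0,0],
    [0,0,0],
  ],
  turn=[
    [0,0,0.039],
    [0,0,0.078],
    [0,0,0.117],
    [0,0,0.156],
    [0,0,0.195],
  ],
)

```text
t: 22.9
tcp_pos: [0.5377, 0.1701, 0.0351]
tool_rot: [0.723, 0.69, -0.0, 0.0]
force: [-2.0, -0.7, 4.9]
finger_gap: 0.332
gripper_force: 69.6
```

Request:
apply_moves(
  claw=[-1,-1,-1,-1,-1],
  travel=[
    [0,0,0],
    [0,0,0],
    [0,0,0],
    [0,0,0],
    [0,0,0],
  ],
  turn=[
    [0,0,0.039],
    [0,0,0.078],
    [0,0,0.117],
    [0,0,0.156],
    [0,0,0.195],
  ],
)

```text
t: 23.32
tcp_pos: [0.5389, 0.1697, 0.0351]
tool_rot: [0.898, 0.44, 0.001, 0.001]
force: [-0.0, -2.5, 3.9]
finger_gap: 0.334
gripper_force: 69.5
```

Request:
apply_moves(
  claw=[-1,-1,-1,-1,-1],
  travel=[
    [0,0,0],
    [0,0,0],
    [0,0,0],
    [0,0,0],
    [0,0,0],
  ],
  turn=[
    [0,0,0.036],
    [0,0,0.072],
    [0,0,0.105],
    [0,0,0.133],
    [0,0,0.137],
  ],
)

```text
t: 23.73
tcp_pos: [0.5395, 0.169, 0.0351]
tool_rot: [0.971, 0.24, 0.002, 0.001]
force: [0.8, -5.8, 4.7]
finger_gap: 0.331
gripper_force: 69.6
```

Request:
apply_moves(
  claw=[0.2,1,1,1,1],
  travel=[
    [0,0,0],
    [0,0,0],
    [0,0,0],
    [0,0,0],
    [0,0,0],
  ],
  turn=[
    [0,0,0],
    [0,0,0],
    [0,0,0],
    [0,0,0],
    [0,0,0],
  ],
)

```text
t: 24.15
tcp_pos: [0.538, 0.1703, 0.0335]
tool_rot: [0.971, 0.241, 0.0, -0.0]
force: [0.4, 0.1, 1.1]
finger_gap: 0.998
gripper_force: 0.0
```

Request:
apply_moves(
  claw=[1,1,1,1,1],
  travel=[
    [0,0,-0.04],
    [0,0,-0.085],
    [0,0,-0.13],
    [0,0,-0.175],
    [0,0,-0.22],
  ],
  turn=[
    [0,0,0],
    [0,0,0],
    [0,0,0],
    [0,0,0],
    [0,0,0],
  ],
)

```text
t: 24.57
tcp_pos: [0.5375, 0.1702, 0.2109]
tool_rot: [0.971, 0.241, -0.0, -0.0]
force: [1.1, 0.7, -0.2]
finger_gap: 1.005
gripper_force: 0.0
```

```bash
cat >> h.py <<'E'
def nut(im,y):
    uv=proj(im,np.r_[o+M@[0,y],.054])[0]
    m=mask(im,(15,100,60),(35,255,255));c=min(blobs(m,60),key=lambda c:np.linalg.norm(c.mean(0)-uv))
    pl=cv2.approxPolyDP(cv2.convexHull(c.astype(np.int32)),2.2,True)[:,0]
    v=np.array([inr(x) for x in ray(im,pl,.054)])
    a=np.radians(30)-np.angle(np.mean(np.exp(6j*np.arctan2(*(v-v.mean(0)).T[::-1]))))/6
    return v.mean(0).round(1),len(v),'angle mod 1.047:',round(a%(np.pi/3),2)
E
python3 - <<'E'
from h import *
from station import manip
p=manip.snapshot('wrist');np.savez('w9.npz',**p);np.savez('top3.npz',**manip.snapshot('top'))
s=manip.sense();print(s['tcp_pos'],s['tool_rot'],s['q'].round(2))
print(nut(load('w8'),.165));
for n in('w9','top3','top'):
  for y in(.165,-.165):
    try:print(n,y,nut(load(n),y))
    except Exception as e:print(n,e)
r=o+M@[0,-.165];print(r);go(s,[*r,.24],np.radians(-62))
E
```

```text
[0.54214524 0.17087261 0.21574144] [9.70532073e-01 2.40873373e-01 6.84373235e-03 8.22673321e-04] [0.11 0.47 1.6  0.   1.06 1.19]
(array([-1.000e-01,  1.648e+02]), 6, 'angle mod 1.047:', np.float64(0.5))
w9 0.165 (array([  2.1, 167.9]), 7, 'angle mod 1.047:', np.float64(0.17))
w9 -0.165 (array([   0.9, -157.1]), 7, 'angle mod 1.047:', np.float64(0.77))
top3 0.165 (array([ -1.1, 162.7]), 6, 'angle mod 1.047:', np.float64(0.1))
top3 -0.165 (array([-1.00e-01, -1.66e+02]), 6, 'angle mod 1.047:', np.float64(0.26))
top 0.165 (array([1.000e-01, 1.631e+02]), 6, 'angle mod 1.047:', np.float64(0.46))
top -0.165 (array([-1.00e-01, -1.66e+02]), 6, 'angle mod 1.047:', np.float64(0.26))
[ 0.56129708 -0.15977773]
travel [-0.1717, 0.3767, -0.0307] turn [0.0016, -0.0041, -0.0007] rows>= 8
```

Request:
apply_moves(
  claw=[1,1,1,1,1],
  travel=[
    [-0.017,0.038,0],
    [-0.034,0.076,0],
    [-0.051,0.113,0],
    [-0.068,0.15,0],
    [-0.086,0.188,0],
  ],
  turn=[
    [0,0,0],
    [0,0,0],
    [0,0,0],
    [0,0,0],
    [0,0,0],
  ],
)

```text
t: 25.08
tcp_pos: [0.5467, 0.004, 0.2085]
tool_rot: [0.971, 0.241, -0.001, -0.0]
force: [0.6, 0.6, -1.0]
finger_gap: 1.0
gripper_force: 0.0
```

Request:
apply_moves(
  claw=[0.8,0.6,0.4,0.2,0.2],
  travel=[
    [-0.017,0.038,0],
    [-0.034,0.076,0],
    [-0.051,0.113,0],
    [-0.068,0.15,0],
    [-0.086,0.188,0],
  ],
  turn=[
    [0,0,0],
    [0,0,0],
    [0,0,0],
    [0,0,0],
    [0,0,0],
  ],
)

```text
t: 25.5
tcp_pos: [0.5562, -0.1612, 0.2083]
tool_rot: [0.971, 0.241, -0.001, -0.001]
force: [-0.0, -0.1, -0.4]
finger_gap: 0.602
gripper_force: 0.0
```

Request:
apply_moves(
  claw=[0.2,0.2,0.2,0.2,0.2],
  travel=[
    [0,0,0],
    [0,0,0],
    [0,0,0],
    [0,0,0],
    [0,0,0],
  ],
  turn=[
    [0,0,-0.039],
    [0,0,-0.078],
    [0,0,-0.117],
    [0,0,-0.15],
    [0,0,-0.15],
  ],
)

```text
t: 25.92
tcp_pos: [0.5562, -0.16, 0.2082]
tool_rot: [0.887, 0.461, -0.001, -0.001]
force: [0.1, 0.4, 0.0]
finger_gap: 0.601
gripper_force: 0.0
```

Request:
apply_moves(
  claw=[0.2,0.2,0.2,0.2,0.2],
  travel=[
    [0,0,0],
    [0,0,0],
    [0,0,0],
    [0,0,0],
    [0,0,0],
  ],
  turn=[
    [0,0,-0.039],
    [0,0,-0.078],
    [0,0,-0.117],
    [0,0,-0.145],
    [0,0,-0.145],
  ],
)

```text
t: 26.33
tcp_pos: [0.5565, -0.1598, 0.2087]
tool_rot: [0.761, 0.649, -0.0, -0.001]
force: [-0.3, -0.3, -0.0]
finger_gap: 0.599
gripper_force: 0.0
```

```bash
python3 - <<'E'
from h import *
from station import manip
p=manip.snapshot('wrist');np.savez('w10.npz',**p)
s=manip.sense();print(s['tcp_pos'],s['tool_rot'],s['q'].round(2),inr(s['tcp_pos']))
try:print(nut(p,-.165))
except Exception as e:print(e)
go(s,[*(o+M@[0,-.165]),.034],np.radians(-9))
go(s,[*(o+M@[0,-.165]),.034],np.radians(-9.5))
E
```

```text
[ 0.55656049 -0.15982348  0.20875446] [ 7.61887948e-01  6.47708565e-01 -2.16480884e-04 -5.68146828e-04] [-0.47  0.49  1.57  0.    1.08 -0.31] [  -4.72773771 -164.70698102]
(array([  -0.5, -163.8]), 8, 'angle mod 1.047:', np.float64(0.2))
travel [0.0009, 0.0061, 0.2184] turn [-0.0004, -0.0001, -0.0015] rows>= 5
travel [0.0009, 0.0061, 0.2184] turn [-0.0004, -0.0001, 0.0013] rows>= 5
```

Request:
apply_moves(
  claw=[0.2,0.2,0.2,0.2,0.2],
  travel=[
    [0.001,0.006,0.045],
    [0.001,0.006,0.09],
    [0.001,0.006,0.125],
    [0.001,0.006,0.15],
    [0.001,0.006,0.17],
  ],
  turn=[
    [0,0,-0.004],
    [0,0,-0.004],
    [0,0,-0.004],
    [0,0,-0.004],
    [0,0,-0.004],
  ],
)

```text
t: 26.8
tcp_pos: [0.5605, -0.1594, 0.0709]
tool_rot: [0.758, 0.652, -0.001, -0.002]
force: [1.0, 0.2, -0.5]
finger_gap: 0.602
gripper_force: 0.0
```

Request:
apply_moves(
  claw=[0.2,0.2,0.2,0.2,0.2],
  travel=[
    [0,0,0.015],
    [0,0,0.03],
    [0,0,0.04],
    [0,0,0.047],
    [0,0,0.047],
  ],
  turn=[
    [0,0,0],
    [0,0,0],
    [0,0,0],
    [0,0,0],
    [0,0,0],
  ],
)

```text
t: 27.22
tcp_pos: [0.5614, -0.16, 0.035]
tool_rot: [0.757, 0.654, -0.0, -0.001]
force: [0.6, -0.5, -0.5]
finger_gap: 0.605
gripper_force: 0.0
```

Request:
apply_moves(
  claw=[-1,-1,-1,-1,-1],
  travel=[
    [0,0,0],
    [0,0,0],
    [0,0,0],
    [0,0,0],
    [0,0,0],
  ],
  turn=[
    [0,0,0],
    [0,0,0],
    [0,0,0],
    [0,0,0],
    [0,0,0],
  ],
  newtons=70,
)

```text
t: 27.63
tcp_pos: [0.5614, -0.1602, 0.0369]
tool_rot: [0.756, 0.654, -0.0, 0.0]
force: [-3.4, -0.2, 6.8]
finger_gap: 0.336
gripper_force: 69.8
```

Request:
apply_moves(
  claw=[-1,-1,-1,-1,-1],
  travel=[
    [0,0,0],
    [0,0,0],
    [0,0,0],
    [0,0,0],
    [0,0,0],
  ],
  turn=[
    [0,0,-0.02],
    [0,0,-0.04],
    [0,0,-0.06],
    [0,0,-0.06],
    [0,0,-0.06],
  ],
)

```text
t: 28.05
tcp_pos: [0.5612, -0.1597, 0.0369]
tool_rot: [0.691, 0.722, -0.0, -0.0]
force: [-3.5, 2.1, 6.1]
finger_gap: 0.33
gripper_force: 68.9
```

```bash
python3 - <<'E'
from station import manip
import numpy as np
s=manip.sense();print(s['tcp_pos'],s['tool_rot'],np.array(s['force']).round(1),np.array(s['ft_torque']).round(2),s['gripper_force'])
E
```

```text
[ 0.56115684 -0.15973375  0.03690618] [ 6.91414727e-01  7.22457901e-01 -1.64122458e-04 -4.78995477e-04] [-3.5  2.1  6.1] [0.29 0.54 0.2 ] 68.86357056617271
```

Request:
apply_moves(
  claw=[-1,-1,-1,-1,-1],
  travel=[
    [0,0,0],
    [0,0,0],
    [0,0,0],
    [0,0,0],
    [0,0,0],
  ],
  turn=[
    [0,0,-0.01],
    [0,0,-0.02],
    [0,0,-0.03],
    [0,0,-0.03],
    [0,0,-0.03],
  ],
)

```text
t: 28.47
tcp_pos: [0.5609, -0.1589, 0.0369]
tool_rot: [0.661, 0.751, 0.001, -0.002]
force: [-4.2, 2.6, 7.9]
finger_gap: 0.331
gripper_force: 73.3
```

```bash
python3 - <<'E'
from station import manip
import numpy as np
s=manip.sense();print(s['tcp_pos'],s['tool_rot'],np.array(s['force']).round(1),np.array(s['ft_torque']).round(2),s['gripper_force'])
E
```

```text
[ 0.56090837 -0.15886247  0.03694471] [ 0.66085518  0.7505105   0.00136283 -0.00160236] [-4.2  2.6  7.9] [ 0.45  0.61 -1.75] 73.2550069084391
```

Request:
apply_moves(
  claw=[-1,-1,-1,-1,-1],
  travel=[
    [0,0,0],
    [0,0,0],
    [0,0,0],
    [0,0,0],
    [0,0,0],
  ],
  turn=[
    [0,0,0.039],
    [0,0,0.078],
    [0,0,0.117],
    [0,0,0.156],
    [0,0,0.195],
  ],
)

```text
t: 28.88
tcp_pos: [0.5623, -0.1591, 0.0369]
tool_rot: [0.855, 0.518, 0.001, 0.0]
force: [0.1, 3.4, 5.2]
finger_gap: 0.331
gripper_force: 69.5
```

Request:
apply_moves(
  claw=[-1,-1,-1,-1,-1],
  travel=[
    [0,0,0],
    [0,0,0],
    [0,0,0],
    [0,0,0],
    [0,0,0],
  ],
  turn=[
    [0,0,0.039],
    [0,0,0.078],
    [0,0,0.117],
    [0,0,0.156],
    [0,0,0.195],
  ],
)

```text
t: 29.3
tcp_pos: [0.5634, -0.1602, 0.037]
tool_rot: [0.972, 0.236, 0.002, 0.001]
force: [0.5, 1.5, 2.2]
finger_gap: 0.334
gripper_force: 69.2
```

Request:
apply_moves(
  claw=[-1,-1,-1,-1,-1],
  travel=[
    [0,0,0],
    [0,0,0],
    [0,0,0],
    [0,0,0],
    [0,0,0],
  ],
  turn=[
    [0,0,0.039],
    [0,0,0.078],
    [0,0,0.117],
    [0,0,0.156],
    [0,0,0.195],
  ],
)

```text
t: 29.72
tcp_pos: [0.5637, -0.1616, 0.037]
tool_rot: [0.998, -0.067, 0.002, 0.001]
force: [0.4, -2.9, 1.4]
finger_gap: 0.331
gripper_force: 69.0
```

Request:
apply_moves(
  claw=[-1,-1,-1,-1,-1],
  travel=[
    [0,0,0],
    [0,0,0],
    [0,0,0],
    [0,0,0],
    [0,0,0],
  ],
  turn=[
    [0,0,0.036],
    [0,0,0.072],
    [0,0,0.105],
    [0,0,0.133],
    [0,0,0.137],
  ],
)

```text
t: 30.13
tcp_pos: [0.5634, -0.1626, 0.037]
tool_rot: [0.961, -0.277, 0.003, 0.002]
force: [-1.8, -4.9, 1.8]
finger_gap: 0.338
gripper_force: 69.2
```

Request:
apply_moves(
  claw=[0.2,0.2,0.2,0.2,0.2],
  travel=[
    [0,0,0],
    [0,0,0],
    [0,0,0],
    [0,0,0],
    [0,0,0],
  ],
  turn=[
    [0,0,0],
    [0,0,0],
    [0,0,0],
    [0,0,0],
    [0,0,0],
  ],
)

```text
t: 30.55
tcp_pos: [0.5619, -0.1599, 0.0358]
tool_rot: [0.961, -0.276, 0.0, -0.0]
force: [-0.3, -0.6, -0.2]
finger_gap: 0.601
gripper_force: 0.0
```

Request:
apply_moves(
  claw=[0.2,0.2,0.2,0.2,0.2],
  travel=[
    [0,0,-0.04],
    [0,0,-0.085],
    [0,0,-0.13],
    [0,0,-0.175],
    [0,0,-0.22],
  ],
  turn=[
    [0,0,0],
    [0,0,0],
    [0,0,0],
    [0,0,0],
    [0,0,0],
  ],
)

```text
t: 30.97
tcp_pos: [0.5614, -0.1597, 0.2134]
tool_rot: [0.961, -0.276, -0.0, -0.0]
force: [0.1, -1.0, -0.1]
finger_gap: 0.599
gripper_force: 0.0
```

```bash
python3 - <<'E'
from h import *
from station import manip
p=manip.snapshot('wrist');np.savez('w11.npz',**p);tp=manip.snapshot('top');np.savez('top4.npz',**tp)
s=manip.sense();print(s['tcp_pos'],s['tool_rot'],s['q'].round(2))
for a,b in((p,-.165),(tp,-.165),(tp,.165)):
    try:print(nut(a,b))
    except Exception as e:print(e)
for n in ('top','top4'):
  p=load(n)
  for c in blobs(mask(p,(5,130,110),(21,255,255)),80)[:3]:
    print(n,c.mean(0),rect(p,c,.022))
  for c in blobs(mask(p,(22,150,120),(32,255,255)),80):
    r=rect(p,c,.046)
    if max(r[1])>200:print('bar',inr(np.array(r[0])/1000))
cv2.imwrite('pics/t4c.png',cv2.resize(tp['pixels'][120:300,350:470,::-1],None,fx=3.3,fy=3.3,interpolation=cv2.INTER_CUBIC))
E
```

```text
[ 0.56575031 -0.16173296  0.21847682] [ 0.96108201 -0.27617076  0.00704042  0.00122895] [-0.47  0.49  1.55  0.    1.09  1.66]
(array([   2.6, -165. ]), 7, 'angle mod 1.047:', np.float64(0.18))
(array([50. , -4.5]), 3, 'angle mod 1.047:', np.float64(0.02))
(array([ -0.9, 165.6]), 5, 'angle mod 1.047:', np.float64(1.04))
top [411.8 235.5] (array([ 413.2, -323.1]), array([18.2, 89.9]), 67.4)
bar [55.47950911 -2.27245883]
bar [53.01838191 13.74449634]
```

View pics/t4c.png

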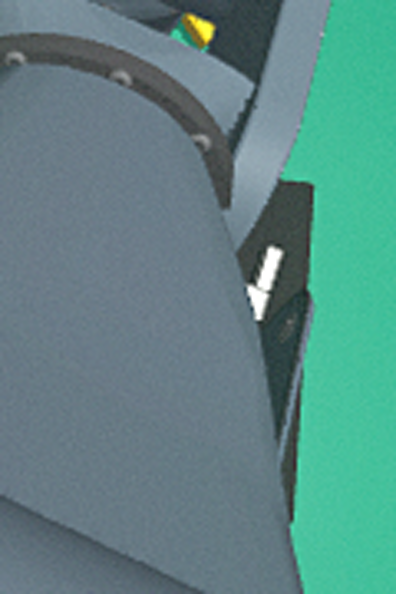

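```bash
python3 - <<'E'
from h import *
from station import manip
s=manip.sense();print(s['tcp_pos'],s['q'].round(2))
go(s,[.39,-.31,.24],np.radians(-112.6))
w=load('w1')
for uv in((372,38),(423,38),(423,87),(372,87)):print(ray(w,uv,.026)[0].round(3))
E
```

```text
[ 0.56575031 -0.16173296  0.21847682] [-0.47  0.49  1.55  0.    1.09  1.66]
travel [-0.0874, 0.2736, -0.0286] turn [-0.0001, -0.0046, -0.0526] rows>= 6
[0.361 0.111 0.026]
[0.356 0.174 0.026]
[0.413 0.187 0.026]
[0.418 0.12  0.026]
```

Request:
apply_moves(
  claw=[0.4,0.6,0.8,1,1],
  travel=[
    [-0.014,0.046,0],
    [-0.029,0.091,0],
    [-0.044,0.137,0],
    [-0.058,0.182,-0.01],
    [-0.072,0.228,-0.02],
  ],
  turn=[
    [0,0,0],
    [0,0,0],
    [0,0,0],
    [0,0,0],
    [0,0,0],
  ],
)

```text
t: 31.48
tcp_pos: [0.4141, -0.2838, 0.2267]
tool_rot: [0.961, -0.276, -0.001, -0.001]
force: [0.0, -0.8, -0.4]
finger_gap: 0.999
gripper_force: 0.0
```

Request:
apply_moves(
  claw=[1,1,1,1,1],
  travel=[
    [-0.015,0.045,-0.01],
    [-0.015,0.045,-0.01],
    [-0.015,0.045,-0.01],
    [-0.015,0.045,-0.01],
    [-0.015,0.045,-0.01],
  ],
  turn=[
    [0,0,-0.03],
    [0,0,-0.0526],
    [0,0,-0.0526],
    [0,0,-0.0526],
    [0,0,-0.0526],
  ],
)

```text
t: 31.9
tcp_pos: [0.387, -0.3073, 0.2351]
tool_rot: [0.981, -0.196, -0.0, -0.001]
force: [0.2, 0.1, 0.6]
finger_gap: 1.0
gripper_force: 0.0
```

```bash
python3 - <<'E'
from h import *
from station import manip
p=manip.snapshot('wrist');np.savez('w12.npz',**p)
s=manip.sense();print(s['t'],s['tcp_pos'],s['tool_rot'],s['q'].round(2))
for c in blobs(mask(p,(5,130,80),(21,255,255)),80)[:3]:
    print(c.mean(0),c.min(0),c.max(0),rect(p,c,.027))
cv2.imwrite('pics/w12.png',p['pixels'][:,:,::-1])
E
```

```text
31.95 [ 0.38721006 -0.30709347  0.23516676] [ 9.80613101e-01 -1.95952723e-01 -4.30678940e-04 -5.40274084e-04] [-0.9   0.35  1.75  0.    1.05  1.07]
[281.49197861 151.78074866] [273 112] [290 191] (array([ 413.1, -320.7]), array([19.3, 88.1]), 68.0)
```

View pics/w12.png

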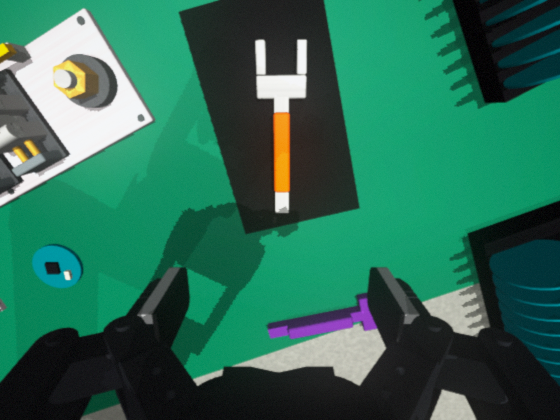

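The orange wrench lies at px (281,152) on the mat with its jaw upwards, in line with the tool. Its world pose is (0.413, -0.321), yaw about -22°.

```bash
python3 - <<'E'
from h import *
from station import manip
s=manip.sense();go(s,[.413,-.321,.05],np.radians(-112.2))
E
```

```text
travel [0.0367, 0.0039, 0.2314] turn [-0.0003, 0.0003, -0.0022] rows>= 5
```

Request:
apply_moves(
  claw=[0.6,0.3,0.2,0.2,0.2],
  travel=[
    [0.0367,0.0039,0.03],
    [0.0367,0.0039,0.075],
    [0.0367,0.0039,0.12],
    [0.0367,0.0039,0.16],
    [0.0367,0.0039,0.2],
  ],
  turn=[
    [0,0,-0.002],
    [0,0,-0.002],
    [0,0,-0.002],
    [0,0,-0.002],
    [0,0,-0.002],
  ],
)

```text
t: 32.37
tcp_pos: [0.4135, -0.321, 0.0739]
tool_rot: [0.981, -0.192, -0.0, -0.0]
force: [0.3, 0.3, -0.2]
finger_gap: 0.596
gripper_force: 0.0
```

Request:
apply_moves(
  claw=[0.2,0.2,0.2,0.2,0.2],
  travel=[
    [0,0,0.025],
    [0,0,0.05],
    [0,0,0.07],
    [0,0,0.079],
    [0,0,0.079],
  ],
  turn=[
    [0,0,0],
    [0,0,0],
    [0,0,0],
    [0,0,0],
    [0,0,0],
  ],
)

```text
t: 32.78
tcp_pos: [0.4126, -0.3206, 0.0107]
tool_rot: [0.981, -0.192, -0.001, -0.001]
force: [-0.4, 0.5, -0.5]
finger_gap: 0.603
gripper_force: 0.0
```

Request:
apply_moves(
  claw=[-1,-1,-1,-1,-1],
  travel=[
    [0,0,0],
    [0,0,0],
    [0,0,0],
    [0,0,0],
    [0,0,0],
  ],
  turn=[
    [0,0,0],
    [0,0,0],
    [0,0,0],
    [0,0,0],
    [0,0,0],
  ],
  newtons=90,
)

```text
t: 33.2
tcp_pos: [0.4133, -0.3227, 0.014]
tool_rot: [0.981, -0.193, 0.001, 0.001]
force: [1.7, 2.7, 6.7]
finger_gap: 0.179
gripper_force: 89.2
```

Request:
apply_moves(
  claw=[-1,-1,-1],
  travel=[
    [0,0,0],
    [0,0,0],
    [0,0,0],
  ],
  turn=[
    [0,0,0],
    [0,0,0],
    [0,0,0],
  ],
)

```text
t: 33.45
tcp_pos: [0.4133, -0.3227, 0.014]
tool_rot: [0.981, -0.193, 0.001, 0.001]
force: [0.9, 1.4, 5.7]
finger_gap: 0.18
gripper_force: 89.2
```

Request:
apply_moves(
  claw=[-1,-1,-1,-1,-1],
  travel=[
    [0,0,-0.04],
    [0,0,-0.085],
    [0,0,-0.13],
    [0,0,-0.17],
    [0,0,-0.17],
  ],
  turn=[
    [0,0,0],
    [0,0,0],
    [0,0,0],
    [0,0,0],
    [0,0,0],
  ],
)

```text
t: 33.87
tcp_pos: [0.4152, -0.3253, 0.1545]
tool_rot: [0.981, -0.193, 0.005, 0.004]
force: [1.2, -2.2, -2.5]
finger_gap: 0.181
gripper_force: 89.2
```

Request:
apply_moves(
  claw=[-1,-1,-1],
  travel=[
    [0,0,-0.005],
    [0,0,-0.005],
    [0,0,-0.005],
  ],
  turn=[
    [0,0,0],
    [0,0,0],
    [0,0,0],
  ],
)

```text
t: 34.12
tcp_pos: [0.4116, -0.3214, 0.1513]
tool_rot: [0.981, -0.193, -0.001, -0.001]
force: [-1.2, 0.4, -3.3]
finger_gap: 0.177
gripper_force: 89.1
```

```bash
python3 - <<'E'
from h import *
from station import manip
p=manip.snapshot('wrist');np.savez('w13.npz',**p)
s=manip.sense();print(s['t'],s['tcp_pos'],s['tool_rot'],s['force'],s['ft_torque'])
np.savez('st13.npz',tcp=s['tcp_pos'],rot=s['tool_rot'])
cv2.imwrite('pics/w13.png',cv2.resize(p['pixels'][0:320,160:400,::-1],None,fx=1.8,fy=1.8,interpolation=cv2.INTER_CUBIC))
E
```

```text
34.1667 [ 0.41166952 -0.32134561  0.15099791] [ 0.98116846 -0.19314437 -0.00151453 -0.00119131] [ 0.16666291  0.85412467 -4.33645051] [ 0.03538149 -0.0005989  -0.02621035]
```

View pics/w13.png

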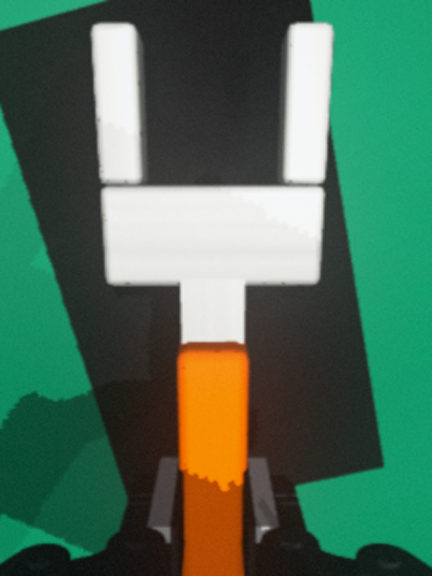

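```bash
python3 - <<'E'
from h import *
p=load('w13');st=np.load('st13.npz');R=Ro.from_quat(st['rot'])
z=st['tcp'][2]+.003
for n,u in(('tipL out',(92,25)),('tipL in',(136,25)),('tipR in',(289,25)),('tipR out',(333,25)),('baseL in',(141,183)),('baseR in',(283,183)),('cross L',(102,187)),('cross R',(324,187)),('handle front',(213,346))):
    zz=z if 'han' not in n else st['tcp'][2]+.013
    X=ray(p,[160+u[0]/1.8-.2,u[1]/1.8-.2],zz)[0];print(n,(R.inv().apply(X-st['tcp'])*1000).round(1))
E
```

```text
tipL out [114.6 -27.4  -3.3]
tipL in [114.5 -17.8  -3.4]
tipR in [114.5  15.5  -3.4]
tipR out [114.5  25.1  -3.4]
baseL in [ 82.  -18.   -3.2]
baseR in [82.  15.5 -3.3]
cross L [ 81.1 -27.3  -3.2]
cross R [81.1 25.2 -3.3]
handle front [ 44.8  -1.  -13.2]
```

Request:
apply_moves(
  claw=[-1,-1,-1,-1,-1],
  travel=[
    [-0.014,-0.035,0],
    [-0.028,-0.07,0],
    [-0.042,-0.105,0],
    [-0.056,-0.138,0],
    [-0.067,-0.164,0],
  ],
  turn=[
    [0,0,0],
    [0,0,0],
    [0,0,0],
    [0,0,0],
    [0,0,0],
  ],
)

```text
t: 34.58
tcp_pos: [0.411, -0.1777, 0.151]
tool_rot: [0.981, -0.193, -0.002, -0.001]
force: [0.9, 0.5, -3.8]
finger_gap: 0.18
gripper_force: 89.1
```

Request:
apply_moves(
  claw=[-1,-1,-1,-1,-1],
  travel=[
    [-0.014,-0.035,0],
    [-0.028,-0.07,0],
    [-0.042,-0.105,0],
    [-0.056,-0.138,0],
    [-0.067,-0.164,0],
  ],
  turn=[
    [0,0,0],
    [0,0,0],
    [0,0,0],
    [0,0,0],
    [0,0,0],
  ],
)

```text
t: 35.0
tcp_pos: [0.4112, -0.0366, 0.1513]
tool_rot: [0.981, -0.193, -0.002, -0.001]
force: [-0.3, 0.2, -3.7]
finger_gap: 0.184
gripper_force: 89.2
```

Request:
apply_moves(
  claw=[-1,-1,-1,-1,-1],
  travel=[
    [-0.014,-0.035,0],
    [-0.028,-0.07,0],
    [-0.042,-0.105,0],
    [-0.056,-0.138,0],
    [-0.066,-0.164,0],
  ],
  turn=[
    [0,0,0],
    [0,0,0],
    [0,0,0],
    [0,0,0],
    [0,0,0],
  ],
)

```text
t: 35.42
tcp_pos: [0.4122, 0.1045, 0.1513]
tool_rot: [0.981, -0.193, -0.002, 0.0]
force: [-0.2, 0.1, -4.1]
finger_gap: 0.18
gripper_force: 89.2
```

Request:
apply_moves(
  claw=[-1,-1,-1,-1,-1],
  travel=[
    [0,0,0],
    [0,0,0],
    [0,0,0],
    [0,0,0],
    [0,0,0],
  ],
  turn=[
    [0,0,-0.03],
    [0,0,-0.06],
    [0,0,-0.09],
    [0,0,-0.12],
    [0,0,-0.14],
  ],
)

```text
t: 35.83
tcp_pos: [0.4128, 0.1026, 0.1513]
tool_rot: [1.0, 0.028, -0.002, -0.0]
force: [-0.3, 0.2, -3.6]
finger_gap: 0.176
gripper_force: 89.3
```

Request:
apply_moves(
  claw=[-1,-1,-1,-1,-1],
  travel=[
    [0,0,0],
    [0,0,0],
    [0,0,0],
    [0,0,0],
    [0,0,0],
  ],
  turn=[
    [0,0,-0.03],
    [0,0,-0.06],
    [0,0,-0.09],
    [0,0,-0.12],
    [0,0,-0.138],
  ],
)

```text
t: 36.25
tcp_pos: [0.4128, 0.1024, 0.1513]
tool_rot: [0.97, 0.242, -0.002, -0.0]
force: [-0.4, -0.1, -4.4]
finger_gap: 0.18
gripper_force: 89.3
```

Request:
apply_moves(
  claw=[-1,-1,-1],
  travel=[
    [0,0,0],
    [0,0,0],
    [0,0,0],
  ],
  turn=[
    [0,0,0],
    [0,0,0],
    [0,0,0],
  ],
)

```text
t: 36.5
tcp_pos: [0.4133, 0.1025, 0.1519]
tool_rot: [0.971, 0.239, -0.001, -0.0]
force: [-1.1, -0.2, -3.2]
finger_gap: 0.179
gripper_force: 89.3
```

```bash
python3 - <<'E'
from h import *
from station import manip
p=manip.snapshot('wrist');np.savez('w14.npz',**p)
s=manip.sense();print(s['t'],s['tcp_pos'],s['tool_rot'],s['q'].round(2))
n=o+M@[0,.165];u=np.array([np.cos(np.radians(27.8)),np.sin(np.radians(27.8))])
print(nut(p,.165))
for d,z in((.146,.151),(.146,.045),(.101,.045)): go(s,[*(n-d*u),z],np.radians(-62.2))
cv2.imwrite('pics/w14.png',p['pixels'][:,:,::-1])
E
```

```text
36.55 [0.41340815 0.10248638 0.15210789] [ 9.70898516e-01  2.39490458e-01 -6.06085749e-04 -1.55920497e-04] [-0.02  0.4   2.   -0.    0.74  1.07]
(array([ -6.8, 163.9]), 6, 'angle mod 1.047:', np.float64(0.0))
travel [-0.0061, -0.0015, 0.0014] turn [-0.0002, 0.0004, -0.0005] rows>= 1
travel [-0.0059, -0.0014, 0.1339] turn [-0.0002, 0.0004, -0.0005] rows>= 3
travel [0.0503, -0.0015, 0.1338] turn [-0.0002, 0.0004, -0.0005] rows>= 3
```

View pics/w14.png

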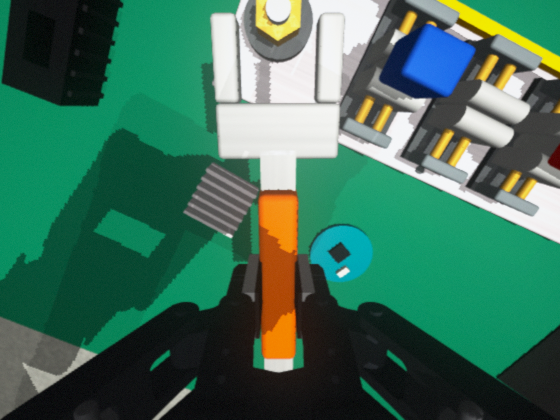

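The nut sits at column 278, centred between the prongs (centre column about 278), so I lower the wrench and slide it on.

Request:
apply_moves(
  claw=[-1,-1,-1,-1,-1],
  travel=[
    [-0.006,-0.001,0.04],
    [-0.006,-0.001,0.08],
    [-0.006,-0.001,0.115],
    [-0.006,-0.001,0.134],
    [-0.006,-0.001,0.134],
  ],
  turn=[
    [0,0,0],
    [0,0,0],
    [0,0,0],
    [0,0,0],
    [0,0,0],
  ],
)

```text
t: 36.97
tcp_pos: [0.4076, 0.1009, 0.0428]
tool_rot: [0.971, 0.24, -0.003, -0.001]
force: [0.0, -0.2, -3.5]
finger_gap: 0.182
gripper_force: 89.2
```

Request:
apply_moves(
  claw=[-1,-1,-1,-1,-1],
  travel=[
    [0,0,0],
    [0.008,0,0],
    [0.016,0,0],
    [0.024,0,0],
    [0.03,0,0],
  ],
  turn=[
    [0,0,0],
    [0,0,0],
    [0,0,0],
    [0,0,0],
    [0,0,0],
  ],
)

```text
t: 37.38
tcp_pos: [0.4327, 0.1126, 0.0465]
tool_rot: [0.971, 0.24, 0.002, 0.0]
force: [-0.0, 0.4, -2.9]
finger_gap: 0.184
gripper_force: 89.2
```

Request:
apply_moves(
  claw=[-1,-1,-1,-1,-1],
  travel=[
    [0.007,0,0],
    [0.014,0,0],
    [0.021,0,0],
    [0.026,0,0],
    [0.026,0,0],
  ],
  turn=[
    [0,0,0],
    [0,0,0],
    [0,0,0],
    [0,0,0],
    [0,0,0],
  ],
)

```text
t: 37.8
tcp_pos: [0.4495, 0.1222, 0.0454]
tool_rot: [0.971, 0.24, 0.0, 0.0]
force: [0.9, 0.0, -3.0]
finger_gap: 0.179
gripper_force: 89.3
```

```bash
python3 - <<'E'
from h import *
from station import manip
s=manip.sense();print(s['t'],s['tcp_pos'],s['tool_rot'],np.round(s['force'],1),np.round(s['ft_torque'],2))
a=np.degrees(2*np.arctan2(s['tool_rot'][1],s['tool_rot'][0]))-90;print('yaw',a)
# sweep: rotate tool about nut clockwise by phi; poses in tool axes at start
n=o+M@[0,.165];r=Ro.from_quat(s['tool_rot']);d=r.inv().apply(np.r_[n,s['tcp_pos'][2]]-s['tcp_pos']);print('nut in tool mm',d*1000)
L=.101
for k in range(1,11):
    f=np.radians(5*k); print(5*k,'travel',round(L*(1-np.cos(f))/.8,4),round(-L*np.sin(f)/.8,4),'turn',round(5*k/180,4))
E
```

```text
37.8 [0.44954096 0.12216747 0.04538602] [9.70707398e-01 2.40264514e-01 3.22654153e-04 8.20976803e-05] [ 0.9  0.  -3. ] [-0.02 -0.01 -0.01]
yaw -62.195693011984744
nut in tool mm [ 1.00004658e+02 -6.36224899e-01  5.84982212e-02]
5 travel 0.0005 -0.011 turn 0.0278
10 travel 0.0019 -0.0219 turn 0.0556
15 travel 0.0043 -0.0327 turn 0.0833
20 travel 0.0076 -0.0432 turn 0.1111
25 travel 0.0118 -0.0534 turn 0.1389
30 travel 0.0169 -0.0631 turn 0.1667
35 travel 0.0228 -0.0724 turn 0.1944
40 travel 0.0295 -0.0812 turn 0.2222
45 travel 0.037 -0.0893 turn 0.25
50 travel 0.0451 -0.0967 turn 0.2778
```

Request:
apply_moves(
  claw=[-1,-1,-1,-1,-1],
  travel=[
    [0.0005,-0.011,0],
    [0.0019,-0.0219,0],
    [0.0043,-0.0327,0],
    [0.0076,-0.0432,0],
    [0.0118,-0.0534,0],
  ],
  turn=[
    [0,0,0.0278],
    [0,0,0.0556],
    [0,0,0.0833],
    [0,0,0.1111],
    [0,0,0.1389],
  ],
)

```text
t: 38.22
tcp_pos: [0.4383, 0.1638, 0.0454]
tool_rot: [1.0, 0.022, 0.001, 0.0]
force: [2.8, -5.0, -5.4]
finger_gap: 0.179
gripper_force: 89.2
```

```bash
python3 - <<'E'
from h import *
from station import manip
s=manip.sense();print(s['t'],s['tcp_pos'],s['tool_rot'],np.round(s['force'],1),np.round(s['ft_torque'],2))
n=o+M@[0,.165];r=Ro.from_quat(s['tool_rot']);print(r.inv().apply(np.r_[n,s['tcp_pos'][2]]-s['tcp_pos'])*1000, r.inv().apply(s['force']))
E
```

```text
38.2167 [0.43828472 0.16383061 0.0454017 ] [9.99760753e-01 2.18413010e-02 1.14636005e-03 2.84214898e-04] [ 2.8 -5.  -5.4] [-0.82 -0.4  -0.2 ]
[99.56534152 -1.20007922  0.22624326] [2.5774206  5.07781894 5.3982045 ]
```

Request:
apply_moves(
  claw=[-1,-1,-1,-1,-1],
  travel=[
    [0.0005,-0.011,0],
    [0.0019,-0.0219,0],
    [0.0043,-0.0327,0],
    [0.0076,-0.0432,0],
    [0.0118,-0.0534,0],
  ],
  turn=[
    [0,0,0.0278],
    [0,0,0.0556],
    [0,0,0.0833],
    [0,0,0.1111],
    [0,0,0.1389],
  ],
)

```text
t: 38.63
tcp_pos: [0.4458, 0.2064, 0.0453]
tool_rot: [0.981, -0.195, 0.001, 0.0]
force: [3.7, -7.6, -4.5]
finger_gap: 0.183
gripper_force: 89.2
```

```bash
python3 - <<'E'
from h import *
from station import manip
p=manip.snapshot('wrist');np.savez('w15.npz',**p)
s=manip.sense();print(s['t'],s['tcp_pos'],s['tool_rot'],np.round(s['force'],1),np.round(s['ft_torque'],2))
n=o+M@[0,.165];r=Ro.from_quat(s['tool_rot']);print(r.inv().apply(np.r_[n,s['tcp_pos'][2]]-s['tcp_pos'])*1000, r.inv().apply(s['force']))
uv=proj(p,np.r_[n,.054])[0];print(uv)
x,y=np.clip(uv.astype(int),60,340);im=p['pixels'][max(0,y-60):y+60,x-80:x+80,::-1]
np.save('nutc.npy',im);print(nut(p,.165))
cv2.imwrite('pics/w15.png',cv2.resize(p['pixels'][0:120,200:360,::-1],None,fx=4,fy=4,interpolation=cv2.INTER_CUBIC))
E
```

```text
38.6833 [0.44630373 0.20750493 0.04536445] [ 9.80434066e-01 -1.96844323e-01  1.16311288e-03  2.86601640e-05] [ 2.6 -7.6 -4.2] [-1.53 -0.4  -0.67]
[99.0324865  -0.10628013  0.22702519] [5.32633543 6.03063863 4.24233166]
[278.47419322  55.08308032]
(array([  1.1, 164.4]), 8, 'angle mod 1.047:', np.float64(0.7))
```

View pics/w15.png

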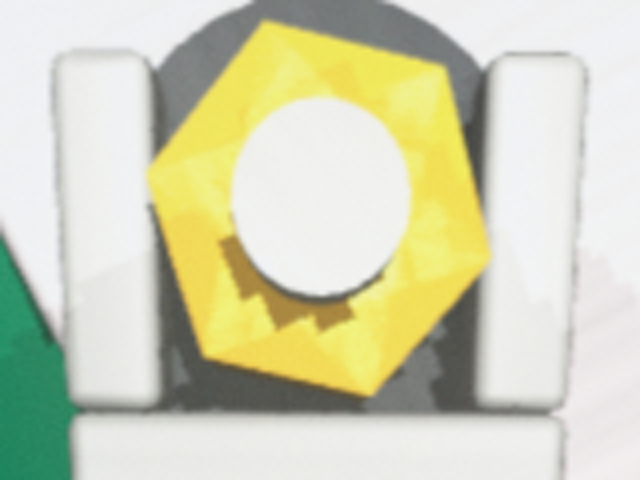

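Request:
apply_moves(
  claw=[-1,-1,-1,-1],
  travel=[
    [0.0007,0.0131,0],
    [0.0028,0.0262,0],
    [0.0028,0.0262,0],
    [0.0028,0.0262,0],
  ],
  turn=[
    [0,0,-0.0333],
    [0,0,-0.0667],
    [0,0,-0.0667],
    [0,0,-0.0667],
  ],
)

```text
t: 39.02
tcp_pos: [0.4383, 0.1866, 0.0453]
tool_rot: [0.996, -0.091, -0.0, 0.0]
force: [-0.5, 0.9, -2.7]
finger_gap: 0.181
gripper_force: 89.4
```

Request:
apply_moves(
  claw=[-1,-1,-1,-1,-1],
  travel=[
    [-0.012,0,0],
    [-0.025,0,0],
    [-0.038,0,0],
    [-0.05,0,0],
    [-0.062,0,0],
  ],
  turn=[
    [0,0,0],
    [0,0,0],
    [0,0,0],
    [0,0,0],
    [0,0,0],
  ],
)

```text
t: 39.43
tcp_pos: [0.3877, 0.1962, 0.0454]
tool_rot: [0.996, -0.089, -0.001, 0.0]
force: [-0.5, -0.8, -3.8]
finger_gap: 0.178
gripper_force: 89.4
```

Request:
apply_moves(
  claw=[-1,-1,-1,-1,-1],
  travel=[
    [0,0,-0.03],
    [0,0,-0.07],
    [0,0,-0.11],
    [0,0,-0.136],
    [0,0,-0.136],
  ],
  turn=[
    [0,0,0],
    [0,0,0],
    [0,0,0],
    [0,0,0],
    [0,0,0],
  ],
)

```text
t: 39.85
tcp_pos: [0.3911, 0.1968, 0.1576]
tool_rot: [0.996, -0.088, 0.004, -0.001]
force: [0.2, 0.7, -4.3]
finger_gap: 0.18
gripper_force: 89.5
```

Request:
apply_moves(
  claw=[-1,-1],
  travel=[
    [0,0,0],
    [0,0,0],
  ],
  turn=[
    [0,0,0],
    [0,0,0],
  ],
)

```text
t: 40.02
tcp_pos: [0.3882, 0.1957, 0.1534]
tool_rot: [0.996, -0.089, -0.001, 0.0]
force: [-0.2, -0.7, -3.4]
finger_gap: 0.179
gripper_force: 89.5
```

```bash
python3 - <<'E'
from h import *
from station import manip
p=manip.snapshot('wrist');np.savez('w16.npz',**p)
s=manip.sense();print(s['t'],s['tcp_pos'],s['tool_rot'],s['q'].round(2),s['force'])
print(nut(p,.165))
n=o+M@[0,-.165];u=np.array([np.cos(np.radians(27.8)),np.sin(np.radians(27.8))])
print(n-.146*u);go(s,[*(n-.146*u),.154],np.radians(-62.2))
E
```

```text
40.0667 [0.38813304 0.19560118 0.15294261] [ 9.96035715e-01 -8.89370258e-02 -1.68060896e-03  4.84412958e-04] [0.21 0.41 1.97 0.   0.76 1.96] [ 0.5062787   0.61935565 -3.64684958]
(array([-11.1, 167.1]), 5, 'angle mod 1.047:', np.float64(0.8))
[ 0.43214826 -0.22787018]
travel [0.1479, 0.5112, -0.0012] turn [0.0, 0.0011, -0.2111] rows>= 11
```

Request:
apply_moves(
  claw=[-1,-1,-1,-1,-1],
  travel=[
    [0.01,0.035,0],
    [0.02,0.07,0],
    [0.03,0.105,0],
    [0.04,0.14,0],
    [0.0493,0.1704,0],
  ],
  turn=[
    [0,0,0],
    [0,0,0],
    [0,0,0],
    [0,0,0],
    [0,0,0],
  ],
)

```text
t: 40.48
tcp_pos: [0.4031, 0.0533, 0.1526]
tool_rot: [0.996, -0.089, -0.002, -0.0]
force: [0.8, -0.3, -3.2]
finger_gap: 0.181
gripper_force: 89.6
```

Request:
apply_moves(
  claw=[-1,-1,-1,-1,-1],
  travel=[
    [0.01,0.035,0],
    [0.02,0.07,0],
    [0.03,0.105,0],
    [0.04,0.14,0],
    [0.0493,0.1704,0],
  ],
  turn=[
    [0,0,0],
    [0,0,0],
    [0,0,0],
    [0,0,0],
    [0,0,0],
  ],
)

```text
t: 40.9
tcp_pos: [0.418, -0.0879, 0.1525]
tool_rot: [0.996, -0.09, -0.002, -0.001]
force: [0.3, -0.5, -3.8]
finger_gap: 0.183
gripper_force: 89.6
```

Request:
apply_moves(
  claw=[-1,-1,-1,-1,-1],
  travel=[
    [0.01,0.035,0],
    [0.02,0.07,0],
    [0.03,0.105,0],
    [0.04,0.14,0],
    [0.0493,0.1704,0],
  ],
  turn=[
    [0,0,0],
    [0,0,0],
    [0,0,0],
    [0,0,0],
    [0,0,0],
  ],
)

```text
t: 41.32
tcp_pos: [0.4327, -0.2289, 0.1521]
tool_rot: [0.996, -0.09, -0.002, -0.001]
force: [0.7, -0.7, -4.2]
finger_gap: 0.184
gripper_force: 89.6
```

Request:
apply_moves(
  claw=[-1,-1,-1,-1,-1],
  travel=[
    [0,0,0],
    [0,0,0],
    [0,0,0],
    [0,0,0],
    [0,0,0],
  ],
  turn=[
    [0,0,-0.035],
    [0,0,-0.07],
    [0,0,-0.1],
    [0,0,-0.135],
    [0,0,-0.17],
  ],
)

```text
t: 41.73
tcp_pos: [0.4325, -0.2269, 0.1519]
tool_rot: [0.984, 0.179, -0.002, -0.002]
force: [0.3, -0.1, -4.2]
finger_gap: 0.18
gripper_force: 89.6
```

Request:
apply_moves(
  claw=[-1,-1,-1,-1,-1],
  travel=[
    [0,0,0],
    [0,0,0],
    [0,0,0],
    [0,0,0],
    [0,0,0],
  ],
  turn=[
    [0,0,-0.03],
    [0,0,-0.0411],
    [0,0,-0.0411],
    [0,0,-0.0411],
    [0,0,-0.0411],
  ],
)

```text
t: 42.15
tcp_pos: [0.4332, -0.2273, 0.1531]
tool_rot: [0.971, 0.24, -0.001, -0.001]
force: [0.2, -0.9, -3.3]
finger_gap: 0.187
gripper_force: 89.6
```

```bash
python3 - <<'E'
from h import *
from station import manip
p=manip.snapshot('wrist');np.savez('w17.npz',**p)
s=manip.sense();print(s['t'],s['tcp_pos'],s['tool_rot'],s['q'].round(2))
n=o+M@[0,-.165];u=np.array([np.cos(np.radians(27.8)),np.sin(np.radians(27.8))])
print(nut(p,-.165))
for d,z in((.146,.045),(.101,.045)): go(s,[*(n-d*u),z],np.radians(-62.2))
cv2.imwrite('pics/w17.png',cv2.resize(p['pixels'][0:220,160:400,::-1],None,fx=2.5,fy=2.5,interpolation=cv2.INTER_CUBIC))
E
```

```text
42.2 [ 0.43334202 -0.22740914  0.15339094] [ 9.70864776e-01  2.39626363e-01 -5.14333833e-04 -7.27074407e-04] [-0.71  0.47  1.84  0.    0.83  0.37]
(array([  -6.2, -168. ]), 5, 'angle mod 1.047:', np.float64(0.09))
travel [-0.0015, 0.0, 0.1355] turn [-0.0005, 0.0002, -0.0004] rows>= 3
travel [0.0547, -0.0, 0.1355] turn [-0.0005, 0.0002, -0.0004] rows>= 3
```

View pics/w17.png

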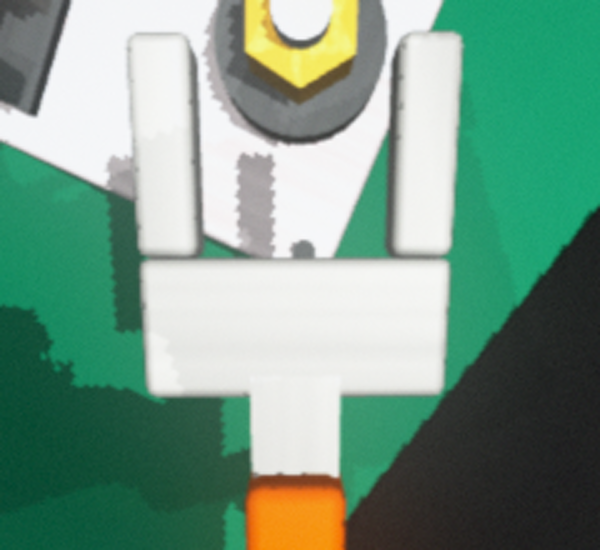

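Nut at crop x≈301, jaw centre ≈295, and the flats parallel to the prongs, so this matches the first nut. I repeat the same moves.

Request:
apply_moves(
  claw=[-1,-1,-1,-1,-1],
  travel=[
    [-0.0015,0,0.04],
    [-0.0015,0,0.08],
    [-0.0015,0,0.115],
    [-0.0015,0,0.1355],
    [-0.0015,0,0.1355],
  ],
  turn=[
    [0,0,0],
    [0,0,0],
    [0,0,0],
    [0,0,0],
    [0,0,0],
  ],
)

```text
t: 42.62
tcp_pos: [0.4309, -0.2269, 0.0426]
tool_rot: [0.971, 0.24, -0.002, -0.003]
force: [-1.1, 0.5, -3.4]
finger_gap: 0.177
gripper_force: 89.5
```

Request:
apply_moves(
  claw=[-1,-1,-1,-1,-1],
  travel=[
    [0,0,0],
    [0.008,0,0],
    [0.016,0,0],
    [0.024,0,0],
    [0.03,0,0],
  ],
  turn=[
    [0,0,0],
    [0,0,0],
    [0,0,0],
    [0,0,0],
    [0,0,0],
  ],
)

```text
t: 43.03
tcp_pos: [0.4556, -0.2173, 0.047]
tool_rot: [0.971, 0.24, 0.001, 0.001]
force: [0.0, -0.5, -3.9]
finger_gap: 0.18
gripper_force: 89.5
```

Request:
apply_moves(
  claw=[-1,-1,-1,-1,-1],
  travel=[
    [0.007,0,0],
    [0.014,0,0],
    [0.021,0,0],
    [0.026,0,0],
    [0.0265,0,0],
  ],
  turn=[
    [0,0,0],
    [0,0,0],
    [0,0,0],
    [0,0,0],
    [0,0,0],
  ],
)

```text
t: 43.45
tcp_pos: [0.4734, -0.2069, 0.0458]
tool_rot: [0.971, 0.24, 0.0, 0.0]
force: [-0.1, -0.2, -3.3]
finger_gap: 0.178
gripper_force: 89.7
```

```bash
python3 - <<'E'
from h import *
from station import manip
s=manip.sense();print(s['t'],s['tcp_pos'],s['tool_rot'],np.round(s['force'],1))
n=o+M@[0,-.165];r=Ro.from_quat(s['tool_rot']);print(r.inv().apply(np.r_[n,s['tcp_pos'][2]]-s['tcp_pos'])*1000)
E
```

```text
43.45 [ 0.47340019 -0.2068877   0.0458085 ] [9.70654812e-01 2.40477008e-01 1.32612349e-04 1.66089405e-04] [-0.1 -0.2 -3.3]
[ 9.97237122e+01 -6.27493904e-01  1.74646248e-02]
```

Request:
apply_moves(
  claw=[-1,-1,-1,-1,-1],
  travel=[
    [0.0005,-0.011,0],
    [0.0019,-0.0219,0],
    [0.0043,-0.0327,0],
    [0.0076,-0.0432,0],
    [0.0118,-0.0534,0],
  ],
  turn=[
    [0,0,0.0278],
    [0,0,0.0556],
    [0,0,0.0833],
    [0,0,0.1111],
    [0,0,0.1389],
  ],
)

```text
t: 43.87
tcp_pos: [0.4621, -0.1659, 0.0459]
tool_rot: [1.0, 0.022, 0.001, 0.001]
force: [1.1, -1.3, -3.5]
finger_gap: 0.183
gripper_force: 89.6
```

Request:
apply_moves(
  claw=[-1,-1,-1,-1,-1],
  travel=[
    [0.0005,-0.011,0],
    [0.0019,-0.0219,0],
    [0.0043,-0.0327,0],
    [0.0076,-0.0432,0],
    [0.0118,-0.0534,0],
  ],
  turn=[
    [0,0,0.0278],
    [0,0,0.0556],
    [0,0,0.0833],
    [0,0,0.1111],
    [0,0,0.1389],
  ],
)

```text
t: 44.28
tcp_pos: [0.4696, -0.1231, 0.0459]
tool_rot: [0.981, -0.195, 0.001, 0.001]
force: [-0.2, -5.2, -4.5]
finger_gap: 0.181
gripper_force: 89.5
```

```bash
python3 - <<'E'
from h import *
from station import manip
p=manip.snapshot('wrist');np.savez('w18.npz',**p)
s=manip.sense();print(s['t'],s['tcp_pos'],s['tool_rot'],np.round(s['force'],1),np.round(s['ft_torque'],2))
print(nut(p,-.165), nut(load('w15'),.165))
E
```

```text
44.3333 [ 0.47007271 -0.12206168  0.04597649] [ 9.80501726e-01 -1.96502669e-01  1.62571537e-03  6.50413592e-04] [ 0.4 -6.2 -4.8] [-1.16  0.2  -0.6 ]
(array([   1.5, -163.9]), 7, 'angle mod 1.047:', np.float64(0.69)) (array([  1.1, 164.4]), 8, 'angle mod 1.047:', np.float64(0.7))
```

Request:
apply_moves(
  claw=[-1,-1,-1,-1],
  travel=[
    [0.0007,0.0131,0],
    [0.0028,0.0262,0],
    [0.0028,0.0262,0],
    [0.0028,0.0262,0],
  ],
  turn=[
    [0,0,-0.0333],
    [0,0,-0.0667],
    [0,0,-0.0667],
    [0,0,-0.0667],
  ],
)

```text
t: 44.67
tcp_pos: [0.4623, -0.1427, 0.0457]
tool_rot: [0.996, -0.09, -0.0, -0.0]
force: [-0.7, -0.6, -3.2]
finger_gap: 0.182
gripper_force: 89.7
```

Request:
apply_moves(
  claw=[-1,-1,-1,-1,-1],
  travel=[
    [-0.012,0,0],
    [-0.025,0,0],
    [-0.038,0,0],
    [-0.05,0,0],
    [-0.062,0,0],
  ],
  turn=[
    [0,0,0],
    [0,0,0],
    [0,0,0],
    [0,0,0],
    [0,0,0],
  ],
)

```text
t: 45.08
tcp_pos: [0.4125, -0.1325, 0.0458]
tool_rot: [0.996, -0.089, -0.0, -0.0]
force: [0.6, 0.3, -3.2]
finger_gap: 0.18
gripper_force: 89.7
```

Request:
apply_moves(
  claw=[-1,-1,-1,-1,-1],
  travel=[
    [0,0,-0.03],
    [0,0,-0.07],
    [0,0,-0.1],
    [0,0,-0.1],
    [0,0,-0.1],
  ],
  turn=[
    [0,0,0],
    [0,0,0],
    [0,0,0.02],
    [0,0,0.04],
    [0,0,0.067],
  ],
)

```text
t: 45.5
tcp_pos: [0.414, -0.1334, 0.1274]
tool_rot: [0.981, -0.195, 0.002, 0.001]
force: [0.2, -0.3, -3.9]
finger_gap: 0.178
gripper_force: 89.7
```

Request:
apply_moves(
  claw=[-1,-1],
  travel=[
    [0,0,0],
    [0,0,0],
  ],
  turn=[
    [0,0,0],
    [0,0,0],
  ],
)

```text
t: 45.67
tcp_pos: [0.413, -0.1328, 0.1257]
tool_rot: [0.981, -0.192, -0.0, -0.0]
force: [-0.1, 0.0, -3.5]
finger_gap: 0.179
gripper_force: 89.7
```

```bash
python3 - <<'E'
from h import *
from station import manip
p=manip.snapshot('wrist');np.savez('w19.npz',**p)
s=manip.sense();print(s['t'],s['tcp_pos'],s['tool_rot'],s['q'].round(2))
go(s,[.4133,-.3227,.12],np.radians(-112.3))
E
```

```text
45.7167 [ 0.41303863 -0.13285397  0.12554547] [ 9.81349929e-01 -1.92228871e-01 -5.64939423e-04 -2.42143558e-04] [-0.57  0.47  2.    0.    0.68  1.39]
travel [0.0898, 0.2196, 0.0068] turn [-0.0001, 0.0004, 0.0007] rows>= 5
```

Request:
apply_moves(
  claw=[-1,-1,-1,-1,-1],
  travel=[
    [0.018,0.045,0],
    [0.036,0.09,0],
    [0.054,0.133,0],
    [0.072,0.177,0],
    [0.09,0.22,0],
  ],
  turn=[
    [0,0,0],
    [0,0,0],
    [0,0,0],
    [0,0,0],
    [0,0,0],
  ],
)

```text
t: 46.13
tcp_pos: [0.4129, -0.3247, 0.125]
tool_rot: [0.981, -0.192, -0.001, -0.001]
force: [0.7, -0.4, -3.0]
finger_gap: 0.182
gripper_force: 89.8
```

Request:
apply_moves(
  claw=[-1,-1,-1,-1,-1],
  travel=[
    [0,0,0.03],
    [0,0,0.065],
    [0,0,0.1],
    [0,0,0.12],
    [0,0,0.128],
  ],
  turn=[
    [0,0,0],
    [0,0,0],
    [0,0,0],
    [0,0,0],
    [0,0,0],
  ],
)

```text
t: 46.55
tcp_pos: [0.4119, -0.3217, 0.0201]
tool_rot: [0.981, -0.193, -0.003, -0.002]
force: [-0.8, 0.6, -2.4]
finger_gap: 0.181
gripper_force: 89.7
```

Request:
apply_moves(
  claw=[-1,-1,-1,-1,-1],
  travel=[
    [0,0,0.003],
    [0,0,0.006],
    [0,0,0.009],
    [0,0,0.01],
    [0,0,0.01],
  ],
  turn=[
    [0,0,0],
    [0,0,0],
    [0,0,0],
    [0,0,0],
    [0,0,0],
  ],
)

```text
t: 46.97
tcp_pos: [0.4141, -0.3239, 0.0161]
tool_rot: [0.981, -0.193, 0.001, 0.001]
force: [-0.2, 0.3, -3.8]
finger_gap: 0.179
gripper_force: 89.8
```

Still about 2 mm above the mat; lower, release, lift.

Request:
apply_moves(
  claw=[-1,-1,-1,-1,-1],
  travel=[
    [0,0,0.001],
    [0,0,0.002],
    [0,0,0.003],
    [0,0,0.003],
    [0,0,0.003],
  ],
  turn=[
    [0,0,0],
    [0,0,0],
    [0,0,0],
    [0,0,0],
    [0,0,0],
  ],
)

```text
t: 47.38
tcp_pos: [0.414, -0.3238, 0.014]
tool_rot: [0.981, -0.193, 0.001, 0.0]
force: [-1.0, 0.3, 5.7]
finger_gap: 0.182
gripper_force: 90.9
```

Request:
apply_moves(
  claw=[-0.5,0,0.2,0.2,0.2],
  travel=[
    [0,0,0],
    [0,0,0],
    [0,0,0],
    [0,0,0],
    [0,0,0],
  ],
  turn=[
    [0,0,0],
    [0,0,0],
    [0,0,0],
    [0,0,0],
    [0,0,0],
  ],
)

```text
t: 47.8
tcp_pos: [0.4137, -0.3236, 0.0129]
tool_rot: [0.981, -0.193, 0.0, 0.0]
force: [0.4, 0.4, 0.7]
finger_gap: 0.603
gripper_force: 0.0
```

Request:
apply_moves(
  claw=[0.2,0.2,0.2,0.2,0.2],
  travel=[
    [0,0,-0.03],
    [0,0,-0.07],
    [-0.02,0,-0.11],
    [-0.05,0,-0.15],
    [-0.08,0,-0.19],
  ],
  turn=[
    [0,0,0],
    [0,0,0],
    [0,0,0],
    [0,0,0],
    [0,0,0],
  ],
)

```text
t: 48.22
tcp_pos: [0.354, -0.299, 0.166]
tool_rot: [0.981, -0.193, -0.0, -0.0]
force: [-0.7, 0.1, 1.0]
finger_gap: 0.602
gripper_force: 0.0
```

Request:
apply_moves(
  claw=[0.2,0.2,0.2,0.2,0.2],
  travel=[
    [0,0,-0.04],
    [0,0,-0.08],
    [0,0,-0.1],
    [0,0,-0.1],
    [0,0,-0.1],
  ],
  turn=[
    [0,0,0],
    [0,0,0],
    [0,0,0],
    [0,0,0],
    [0,0,0],
  ],
)

```text
t: 48.63
tcp_pos: [0.3546, -0.2995, 0.2458]
tool_rot: [0.981, -0.193, 0.001, 0.001]
force: [0.2, -0.2, -0.5]
finger_gap: 0.598
gripper_force: 0.0
```

```bash
python3 - <<'E'
from h import *
from station import manip
p=manip.snapshot('top');np.savez('topf.npz',**p)
s=manip.sense();print(s['t'],s['tcp_pos'],np.round(s['force'],1))
for y in(.165,-.165):print(nut(p,y))
for c in blobs(mask(p,(5,130,110),(21,255,255)),80)[:3]:print(rect(p,c,.025))
cv2.imwrite('pics/topf.png',p['pixels'][:,:,::-1])
w=manip.snapshot('wrist')
for c in blobs(mask(w,(5,130,80),(21,255,255)),80)[:3]:print('w',rect(w,c,.027))
E
```

```text
48.6833 [ 0.35412166 -0.29877987  0.24461346] [-0.1 -0.4  0.1]
(array([ -0.7, 162.7]), 6, 'angle mod 1.047:', np.float64(0.58))
(array([   0.3, -168.2]), 5, 'angle mod 1.047:', np.float64(0.72))
(array([ 413.6, -321.7]), array([23. , 88.6]), 67.8)
w (array([ 412.7, -322. ]), array([19.1, 88.3]), 68.2)
```

View pics/topf.png

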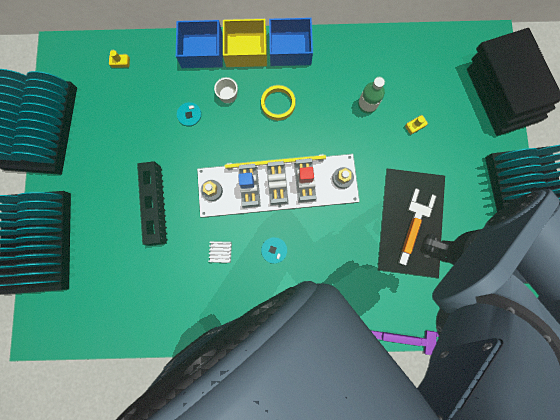

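The top view shows blue in the gate at (247,180), red at (306,173), the wrench back on the mat at (412,235), and the other things unmoved. The top camera gives nut_l a coarser angle, so I check it with one more measurement.

```bash
python3 - <<'E'
from h import *
from station import manip
p=manip.snapshot('scene')
for y in(.165,-.165):print(nut(p,y), nut(load('s3'),y))
w=load('w16');n=proj(w,np.r_[o+M@[0,.165],.054])[0];print(n)
w=load('w15')
m=mask(w,(15,100,60),(35,255,255));c=min(blobs(m,60),key=lambda c:np.linalg.norm(c.mean(0)-proj(w,np.r_[o+M@[0,.165],.054])[0]))
pl=cv2.approxPolyDP(cv2.convexHull(c.astype(np.int32)),4,True)[:,0];v=np.array([inr(x) for x in ray(w,pl,.054)])
e=np.roll(v,-1,0)-v;a=np.degrees(np.arctan2(e[:,1],e[:,0]));print(np.linalg.norm(e,axis=1).round(1),((-a+30*0)%60).round(1))
E
```

```text
(array([  3.8, 165.1]), 7, 'angle mod 1.047:', np.float64(0.88)) (array([  7.5, 163.4]), 6, 'angle mod 1.047:', np.float64(0.32))
(array([   8.9, -158.7]), 5, 'angle mod 1.047:', np.float64(0.13)) (array([   6.7, -161.6]), 6, 'angle mod 1.047:', np.float64(0.97))
[278.75270031  -7.50032344]
[16.6 17.7 17.5 16.2 17.7 16.8] [ 9.1  9.3 10.3 10.2 10.4  9.1]
```

```bash
python3 -c "
from station import manip
print(manip.sign_off())"
```

```text
the job is handed in; nothing more can be done
None
```

The job is handed in: the 14 mm blade is home in the gate at y = -70 and the 9 mm in the gate at y = +70 (4 mm absent), each with a light drag; both nuts went finger-tight by hand at about 2.2 rad (I first turned each back to its loose stop to find zero) and then by wrench to about 2.8 rad, and the wrench lies back on the mat.

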